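# Code bottles on an indexing turntable

## Robot

A 6-joint arm with a two-finger parallel gripper is mounted at the origin on a cart in front of the work surface, level with it; the furniture and walls round the work are solid. World frame = base frame: x ahead of the robot, y to its left, z up, the work surface at z = 0. Lengths are in m, angles in rad, forces in N, time in s.
With the tool pointing down it reaches from about 0.3 to 0.875 m from the base axis. Payload 6.4 kg.
Tool frame: the origin (TCP) lies midway between the tips of the shut fingers; the grasp point (between the pads) lies 19 mm behind it (r.hold_point_z is the distance from the TCP to the grasp point, in m); z points along the fingers, y is the line along which they close (so a half turn about z gives the same grasp; the last joint's range is limited). The gripper opens to 85 mm and grips with 20 to 120 N. Pads are 22 mm wide; open, the fingers measure 114 mm over their backs; the gripper's body (76 mm by 85 mm) begins 54 mm behind the grasp point. The pads swing forward as they close: fully open they stand 13 mm farther back than shut.
Start: joints at [1.127, 0.181, 1.607, -0, 1.354, -0.206], TCP at [0.135, 0.559, 0.231] pointing down, gripper open.
Joint ranges: [-2.99, 2.99], [-0.89, 2.07], [0.3, 2.58], [-1.14, 4.28], [0, 2.63], [-3.12, 3.12]. Speed limits (rad/s): [2.57, 2.57, 3.01, 3.14, 3.14, 3.14].

## Interface

Orientations are given as a 3x3 rotation matrix whose columns are the frame's x, y, z axes.
In Python, from rig import r, viewer gives the robot as it stands.
- The arm moves only by the shell command python3 -m inch 'ROWS' [OPENING] [FORCE]. ROWS is JSON, a list that holds one entry, the list of rows, each a list of 6 numbers: the shift along the world's x, y, z normalised to -1 to 1, where 1 is 100 cm, then the turn, a rotation vector about the world's x, y, z normalised to -1 to 1, where 1 is 90 degrees. In form: [[[tx, ty, tz, ax, ay, az], ...]]. A call has 1 to 10 rows; each row is the pose to reach, as a shift and turn from the pose commanded when the call began; what a row does not reach only later rows make up. A row lasts 1/10 s, in which the tool goes at most 50 mm and 8.59 degrees, less where a joint would pass 70% of its speed; a pose out of reach is approached as far as the arm can. A call with a number of a shift or a turn outside -1 to 1 is refused whole. A call with a gripper value outside its range is refused whole. OPENING is the opening, from -1 (shut) to 1 (fully open), so that 0 is half open, set as the call begins (- or left out, the last holds). The fingers move at their own pace and stop on an object; FORCE is the grip in N (left out, the last holds). Time passes only in rows, so rows that repeat a pose let the fingers close. It gives the time, the measured TCP pose, the force, the opening and the grip force at its end, in the units of the state.
- r.read_state(): the state, without advancing time (a new reading comes with each control period).
- viewer.grab_frame(name): name is "side" or "top" or "wrist"; returns a dict with "frame" (400x640x3 uint8, blue, green, red), "fx", "fy", "cx", "cy" (pixels), "distortion" ([k1, k2, p1, p2, k3] as OpenCV has them; the pictures are not rectified), "T" (4x4, takes a point from camera to world coordinates). Camera axes: x right, y down, z forward; pixel columns grow to the right and rows downward; lengths in m; the calibration is good to about 2 mm. A picture is of the moment at which its call begins. There is no depth.
- r.sign_off(): hands the job in; it is judged then, once.
The state is a dict: "clock": time; "q": joint angles; "qvel": joint speeds; "joint_torque": joint torques, N m; "tcp_pos": TCP position; "tcp_rot": TCP orientation; "force": force on the tool from outside, world axes, zero at the start; "wrist_torque": the same for the moment, N m; "width": finger opening in m; "gripper_force": force on a finger pad.
Only numpy, scipy, OpenCV 4.12 (cv2) and the standard library are available. Lean on these libraries where they do the work, as an engineer would, in place of code of your own. Each camera call takes 0.05 s, during which the arm holds its last target. There are 200 camera calls.

## Task

Bring the turntable back to its loading position (clockwise, until the spring index ring drops home in the first notch) and stand every bottle on the bench upright in the nest that fits it. Then work through the loaded nests in order, wide, middle, narrow: pull the ring up, turn the table on until that nest is under the coding head, let the ring snap home in its notch, and only then press the pedal down to its stop, hold it there for two seconds and let it come up again. Leave the bottles in their nests and the table locked, and do not disturb the two small beakers or the carton.

Things in the scene. Friction and masses are not known exactly. Their poses are not given: they have to be found in the camera images.
- wide_mid (a point): centre, 50.5 mm above the foot, of the wide squat screw-cap bottle, body 57 mm diameter, 101 mm tall over its 53 mm cap (cap from 73 mm up); loose, stands upright on the bench at the robot's left; may be absent; z axis up along the bottle; about 120 g
- wide_cap (a point): centre of the top of the cap of the wide bottle
- nest_wide (a point): centre of the floor of the nest for the wide bottle: an aluminium collar on the turntable, 63 mm inside, its last 10 mm flaring to 71 mm inside at the rim, 52 mm above this floor; wall 4 mm. The floor lies 43 mm above the bench; it turns with the table, 85 mm from its axis. The cap's top is then 144 mm up. It is under the coding head when joint turntable = 1.571
- middle_mid (a point): centre, 47.5 mm above the foot, of the middle-sized screw-cap bottle, body 45 mm diameter, 95 mm tall over its 41 mm cap (cap from 68 mm up); loose, stands upright on the bench at the robot's left; may be absent; z axis up along the bottle; about 90 g
- middle_cap (a point): centre of the top of the cap of the middle bottle
- nest_middle (a point): centre of the floor of the nest for the middle bottle: an aluminium collar on the turntable, 51 mm inside, its last 10 mm flaring to 59 mm inside at the rim, 52 mm above this floor; wall 4 mm. The floor lies 49 mm above the bench; it turns with the table, 85 mm from its axis. The cap's top is then 144 mm up. It is under the coding head when joint turntable = 2.618
- narrow_mid (a point): centre, 48.5 mm above the foot, of the slim screw-cap tube with a flat foot, body 31 mm diameter, 97 mm tall, its cap 36 mm diameter (cap from 82 mm up); loose, stands upright on the bench at the robot's left; may be absent; z axis up along the bottle; about 70 g
- narrow_cap (a point): centre of the top of the cap of the narrow bottle
- nest_narrow (a point): centre of the floor of the nest for the narrow bottle: an aluminium collar on the turntable, 37 mm inside, its last 10 mm flaring to 45 mm inside at the rim, 52 mm above this floor; wall 4 mm. The floor lies 47 mm above the bench; it turns with the table, 85 mm from its axis. The cap's top is then 144 mm up. It is under the coding head when joint turntable = 3.665
- table_axis (a point): point on the vertical turning axis of the turntable, level with its top, 43 mm above the bench: white disc of 244 mm diameter on a grey round base (296 mm diameter, 14 mm high). Its x axis points level from there to the column and the coding head (250 mm high); seen from x, anticlockwise, at turntable 0: index ring at 90, narrow nest 150, middle nest 210, wide nest 270 degrees
- turntable (a joint): table angle, rad, growing anticlockwise from above. Four notches: 0 = loading (first, at the clockwise end; nests away from the head), 1.571, 2.618, 3.665 = wide, middle, narrow nest under the head. Play in a notch +-0.01, stops at -0.12 and 3.80; turns stiffly (0.1 N m), stays where left. At the start it is between the first two notches, the pin on top of the toothed crown of the base
- index_ring (a joint): lift of the spring index ring, m: 0 = pin home in a notch (locked), 0.011 = pin resting on the crown between notches, 0.016 = fully pulled. Above 0.012 the pin is clear and the table is turned by carrying the ring along its circle. Spring 6 to 10 N downward. Let go within 0.02 rad of a notch it snaps home; let go beside one it rides on the crown and snaps in when pushed along
- ring_grip (a point): grip point of the index ring: black upright knurled knob, 30 mm diameter, with a 38 mm flange from 13 to 19 mm above this point; pulled straight up; spins freely on its pin. It rides on the table's edge, 135 mm from the turning axis, 91 mm above the bench when home. Its lower end is 14 mm below this point; an aluminium bracket (34 x 44 mm) lies below, its top 66 mm above the bench
- head_tip (a point): centre of the underside of the coding head, a grey 40 mm plug under the column's arm, 85 mm from the turning axis; 187 mm above the bench at rest, 147 mm (3 mm above the cap of a bottle that stands below) when the pedal is at its stop. It is driven by the pedal only
- pedal (a joint): angle of the hinged spring pedal, rad: 0 = up at rest, 0.25 = down at its stop; it springs back by itself. 4 to 12 N on its tread
- pedal_pad (a point): centre of the top of the black rubber tread (60 x 64 mm) on the free end of the pedal: steel plate 165 x 72 mm on a grey base at the robot's right, 125 mm from its hinge at the end away from the robot; 71 mm above the bench at rest, 41 mm at the stop; press straight down. Its x axis points level from the tread to the hinge
- cup_a: small clear beaker, 70 mm wide, 64 mm tall, near the front edge; a bystander, origin at the centre of its foot
- cup_b: small clear beaker, 67 mm wide, 60 mm tall, behind the bottles; a bystander, origin at the centre of its foot
- carton: small folding carton 34 x 79 x 46 mm near the front edge, between turntable and pedal; a bystander, origin at the centre of its foot
Not all that is in view belongs to the job. What is shaped like the part that bears middle_mid but orange or turquoise is not meant.

How it is judged:
By the outcome, as a careful person would: the job done as asked, in the order asked, and still so for the second after the job is handed in, with the robot touching nothing.
Of bottle_wide, bottle_middle, bottle_narrow only 2 to 3 are there at a start; the rules pass over those that are not, and their reading is None.
At some moment in a run one of cup_b, carton may be knocked a few centimetres aside while the robot is not near it.
Once in a run the grip may slacken for a moment while it holds something.
It also fails if it takes over 210 s, if anything falls off the work surface, if the arm or the gripper's body presses on something with over 40 N, if the wrist force passes 120 N, or if a joint passes its speed limit or range.

## Working session

There is one attempt and no reset: what is moved stays moved. The work goes in short steps, Python scripts to look and compute and a shell command to move; the robot and the scene stay as the last step left them, time stands still between calls to the robot, and variables do not carry over. Pictures are saved under pics/ and viewed, at most 14 in all, crops included, and the job is handed in when it is done.

```bash
ls; mkdir -p pics
python3 - <<'E'
from rig import r, viewer
import cv2
for n in ("top","side","wrist"):
    f=viewer.grab_frame(n); cv2.imwrite(f"pics/{n}0.png",f["frame"])
    print(n,f["fx"],f["fy"],f["cx"],f["cy"],f["distortion"],f["T"])
print(r.read_state(), r.hold_point_z)
E
```

```text
pics
top 430.15708252095783 430.15708252095783 319.1192081479081 193.38085782048435 [0.03670531 0.         0.         0.         0.        ] [[-2.96422602e-02 -9.84265569e-01  1.74191348e-01  2.49022060e-01]
 [-9.99552547e-01  2.98867553e-02 -1.21987999e-03  1.75921612e-01]
 [-4.00532832e-03 -1.74149566e-01 -9.84711067e-01  1.62750747e+00]
 [ 0.00000000e+00  0.00000000e+00  0.00000000e+00  1.00000000e+00]]
side 361.0804525305307 361.0804525305307 309.2529595307768 199.79976838703948 [0.00842556 0.         0.         0.         0.        ] [[-0.80204625 -0.31338004  0.50844347 -0.10301943]
 [-0.5972429   0.41402039 -0.68694107  1.08012108]
 [ 0.00476765 -0.85462276 -0.51922751  0.79140492]
 [ 0.          0.          0.          1.        ]]
wrist 302.7468163440435 302.7468163440435 314.6490507146395 200.30267029025677 [0.01599832 0.         0.         0.         0.        ] [[ 0.23458519  0.93501106  0.26594005  0.06667234]
 [ 0.97209496 -0.22533041 -0.06525023  0.57568391]
 [-0.00108531  0.27382572 -0.96177872  0.37324167]
 [ 0.          0.          0.          1.        ]]
{'clock': 0.15, 'q': array([ 1.12674927e+00,  1.81404936e-01,  1.60774521e+00, -1.48928706e-05,
        1.35383297e+00, -2.06316999e-01]), 'qvel': array([-0.00075864, -0.00370566, -0.00446954, -0.00205211, -0.0003843 ,
       -0.00081898]), 'joint_torque': array([ 1.73296186e-03, -4.45268798e+01, -3.51688242e+01, -4.47872446e-05,
        5.90733922e-03, -2.00235928e-05]), 'tcp_pos': array([0.13522334, 0.55844082, 0.23058769]), 'tcp_rot': array([[-9.71875721e-01,  2.35493611e-01, -5.84204910e-04],
       [ 2.35494180e-01,  9.71874940e-01, -1.26186172e-03],
       [ 2.70613738e-04, -1.36394963e-03, -9.99999033e-01]]), 'force': array([ 0.34131732, -0.47476301, -0.27338788]), 'wrist_torque': array([-0.00104697, -0.03669173,  0.04886139]), 'gripper_force': 0.0, 'width': 0.08543774782907958} 0.0187
```

View pics/top0.png

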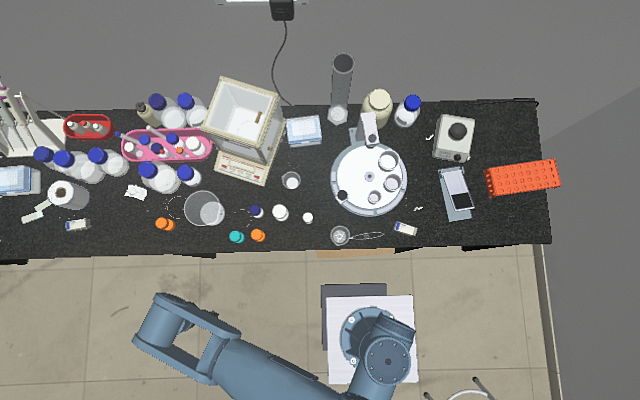

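View pics/side0.png

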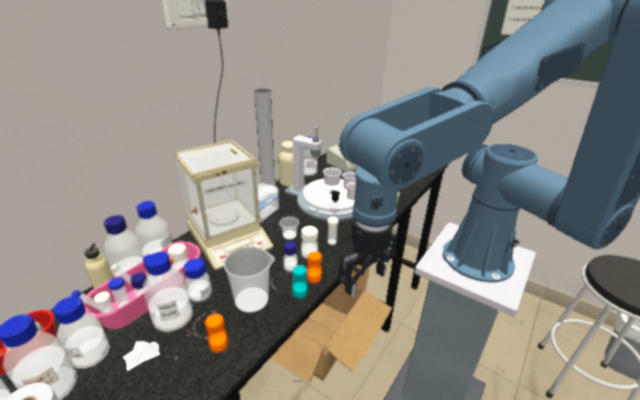

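Run:
```python
import cv2, numpy as np
t=cv2.imread("pics/top0.png"); s=cv2.imread("pics/side0.png")
a=cv2.resize(t[180:250,220:330],(785,500),interpolation=cv2.INTER_CUBIC)[:, :]
b=cv2.resize(t[90:250,325:485],(600,600),interpolation=cv2.INTER_CUBIC)
c=cv2.resize(s[205:305,265:365],(600,600),interpolation=cv2.INTER_CUBIC)
cv2.imwrite("pics/c1.png",a);cv2.imwrite("pics/c2.png",b);cv2.imwrite("pics/c3.png",c)
```

```text
(no output)
```

View pics/c1.png

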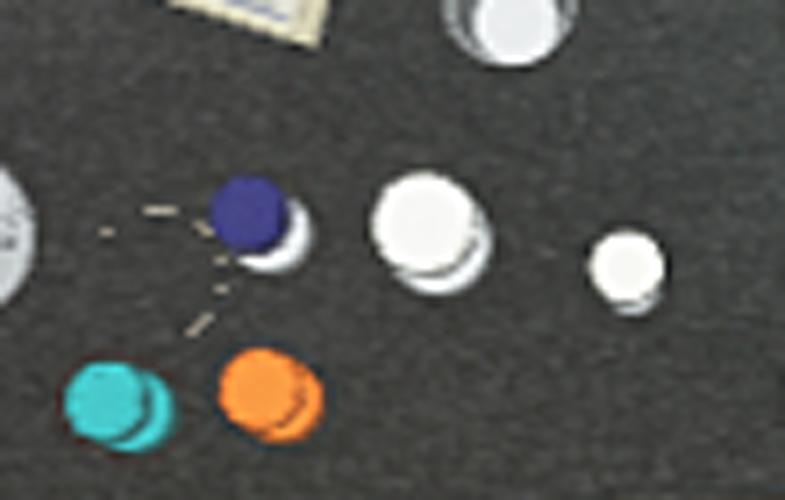

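View pics/c2.png

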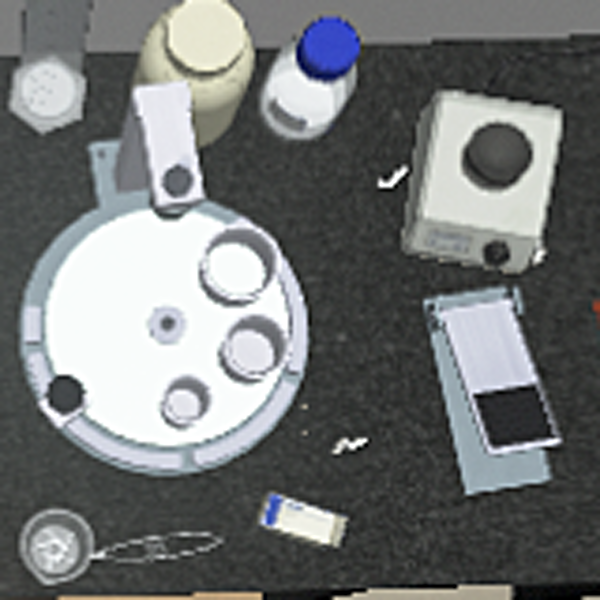

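View pics/c3.png

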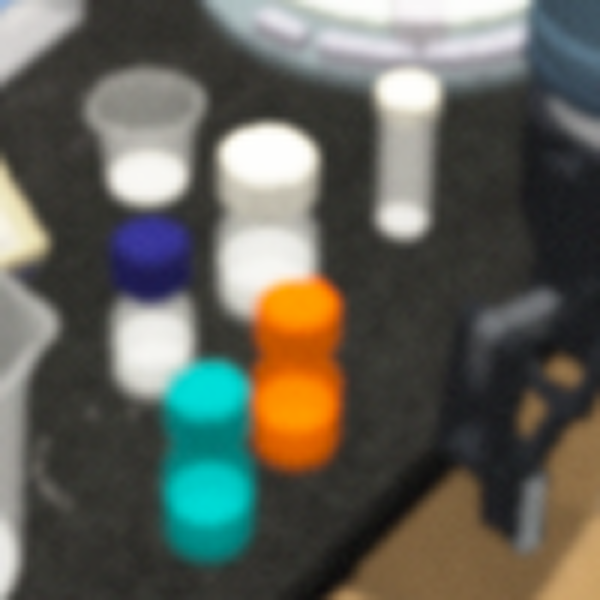

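Candidates for the bottles (top picture): blue-capped clear bottle at (255,210), turquoise (235,237), orange (257,235), and another orange (165,224). The middle bottle is the blue-capped one, because orange and turquoise are excluded. The wide bottle has the white cap at (280,211) and the narrow tube is at (308,217). The enlarged crop confirms all three. Knob is at (342,195), pedal tread at (462,201).

```bash
cat > h.py <<'E'
from rig import r, viewer
import cv2, numpy as np, pickle
def ray(f,u,v):
    K=np.array([[f["fx"],0,f["cx"]],[0,f["fy"],f["cy"]],[0,0,1]])
    p=cv2.undistortPoints(np.array([[[u,v]]],float),K,np.array(f["distortion"]))[0,0]
    T=np.array(f["T"]); return T[:3,3], T[:3,:3]@np.array([p[0],p[1],1])
def onz(f,u,v,z):
    o,d=ray(f,u,v); return (o+d*(z-o[2])/d[2])[:2]
def pix(f,P):
    T=np.linalg.inv(np.array(f["T"])); K=np.array([[f["fx"],0,f["cx"]],[0,f["fy"],f["cy"]],[0,0,1]])
    rv,_=cv2.Rodrigues(T[:3,:3]); return cv2.projectPoints(np.array(P,float).reshape(-1,3),rv,T[:3,3],K,np.array(f["distortion"]))[0][:,0]
E
python3 - <<'E'
from h import *
f=viewer.grab_frame("top")
c=lambda x,y,s,ox,oy:((x+.5)/s-.5+ox,(y+.5)/s-.5+oy)
for n,x,y,z in [("mid",250,214,.095),("wide",425,223,.101),("nar",627,265,.097)]:
    print(n,onz(f,*c(x,y,7.14,220,180),z).round(4))
P={}
for n,x,y,z in [("disc",169,325,.043),("hub",167,323,.05),("knob",66,395,.121),("nw",238,265,.095),("nm",252,347,.101),("nn",185,402,.099),("pad",514,418,.071),("padhinge",483,300,.07),("headtop",178,180,.25),("cupa",57,545,.03),("carton",303,518,.046),("colbase",103,175,.01)]:
    P[n]=onz(f,*c(x,y,3.75,325,90),z); d=P[n]-P["disc"]
    print(n,P[n].round(4),np.hypot(*d).round(4),np.degrees(np.arctan2(d[1],d[0])).round(1))
o=P["nw"]; print(cv2.__version__)
E
```

```text
mid [0.4682 0.4076]
wide [0.4601 0.3191]
nar [0.4364 0.2185]
disc [ 0.5888 -0.0182] 0.0 0.0
hub [ 0.5894 -0.0155] 0.0028 77.7
knob [0.5073 0.0921] 0.1372 126.4
nw [ 0.6354 -0.0821] 0.079 -53.9
nm [ 0.5522 -0.0899] 0.0804 -117.0
nn [ 0.5008 -0.0229] 0.0881 -176.9
pad [ 0.48   -0.3444] 0.3438 -108.4
padhinge [ 0.5985 -0.3247] 0.3066 -88.2
headtop [ 0.6754 -0.0073] 0.0873 7.2
cupa [0.3729 0.1019] 0.2471 150.9
carton [ 0.391  -0.1391] 0.2318 -148.6
colbase [0.7575 0.0385] 0.178 18.6
4.12.0
```

```bash
python3 -m inch '[[[0.215,-0.25,0.04,0,0,0],[0.215,-0.25,0.04,0,0,0],[0.215,-0.25,0.04,0,0,0],[0.215,-0.25,0.04,0,0,0],[0.215,-0.25,0.04,0,0,0],[0.215,-0.25,0.04,0,0,0],[0.215,-0.25,0.04,0,0,0],[0.215,-0.25,0.04,0,0,0],[0.215,-0.25,0.04,0,0,0],[0.215,-0.25,0.04,0,0,0]]]'
python3 - <<'E'
from h import *
f=viewer.grab_frame("wrist"); cv2.imwrite("pics/w1.png",f["frame"]); pickle.dump(f,open("w1.pkl","wb"))
E
python3 -m inch '[[[0.12,-0.22,0,0,0,0],[0.12,-0.22,0,0,0,0],[0.12,-0.22,0,0,0,0],[0.12,-0.22,0,0,0,0],[0.12,-0.22,0,0,0,0],[0.12,-0.22,0,0,0,0],[0.12,-0.22,0,0,0,0],[0.12,-0.22,0,0,0,0],[0.12,-0.22,0,0,0,0]]]'
python3 - <<'E'
from h import *
f=viewer.grab_frame("wrist"); cv2.imwrite("pics/w2.png",f["frame"]); pickle.dump(f,open("w2.pkl","wb"))
E
```

```text
clock: 1.2
tcp_pos: [0.3496, 0.3094, 0.271]
tcp_rot: [[-0.972, 0.235, -0.001], [0.235, 0.972, 0.0], [0.001, -0.0, -1.0]]
force: [-0.2, -0.1, -0.2]
width: 0.0854
gripper_force: 0.0
clock: 2.15
tcp_pos: [0.4697, 0.0906, 0.2712]
tcp_rot: [[-0.973, 0.233, -0.0], [0.233, 0.973, 0.0], [0.0, 0.0, -1.0]]
force: [0.3, 0.3, 0.2]
width: 0.0856
gripper_force: 0.0
```

View pics/w1.png

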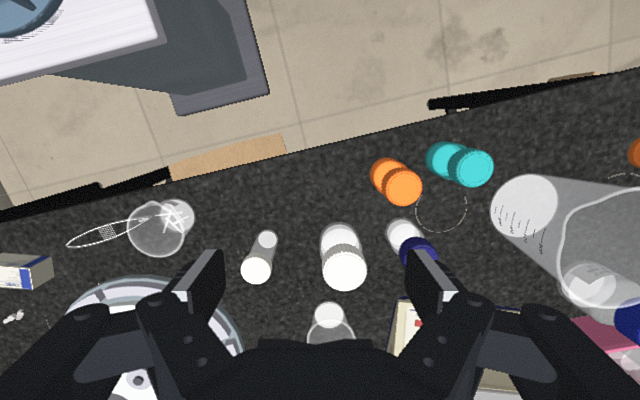

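View pics/w2.png

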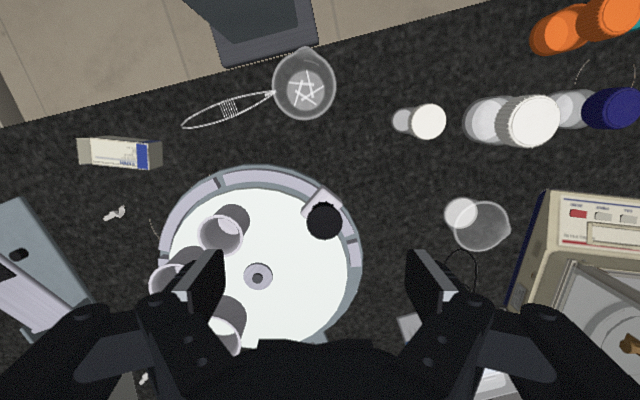

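Run:
```python
from h import *
f1=pickle.load(open("w1.pkl","rb"));f2=pickle.load(open("w2.pkl","rb"))
for n,u,v,z in [("nar",257,269.5,.097),("wide",345,269.5,.101)]: print(n,onz(f1,u,v,z).round(4))
for n,u,v,z in [("nar",429,121.5,.097),("wide",529,121.5,.101),("mid",612,108,.095),("knob",324,221,.121),("hub",258,276,.05),("nn",222,233,.099),("cupa",306,92,.0),("carton",123,152,.046)]: print(n,onz(f2,u,v,z).round(4))
# fit disc edge in w2: bright blob ellipse points
g=f2["frame"].astype(int).min(2)
m=(g>225).astype(np.uint8); n,l,s,c=cv2.connectedComponentsWithStats(m); k=l[300,300]; print(s[k],c[k])
# knob-side rim pts: right edge per row
pts=[]
for v in range(200,335,5):
    xs=np.where(l[v]==k)[0]
    if len(xs): pts.append(onz(f2,xs.max(),v,.043))
pts=np.array(pts)
from scipy.optimize import least_squares
q=least_squares(lambda p:np.hypot(*(pts-p).T)-.122,[.59,-.015],loss='soft_l1',f_scale=.002); print(q.x,abs(q.fun).max())
```

```text
nar [0.4342 0.2209]
wide [0.456  0.3203]
nar [0.4351 0.2184]
wide [0.458 0.313]
mid [0.4652 0.3962]
knob [0.5059 0.0926]
hub [ 0.5871 -0.0148]
nn [ 0.5012 -0.0222]
cupa [0.3721 0.1033]
carton [ 0.391  -0.1263]
[  170   189   177   159 13638] [276.80085056 265.6419563 ]
[ 0.59198043 -0.02097771] 0.02451755878848083
```

```bash
python3 -m inch '[[[0.0365,0.002,-0.1,0,0,0],[0.0365,0.002,-0.1,0,0,0],[0.0365,0.002,-0.1,0,0,0],[0.0365,0.002,-0.188,0,0,0],[0.0365,0.002,-0.188,0,0,0],[0.0365,0.002,-0.188,0,0,0],[0.0365,0.002,-0.188,0,0,0]]]' 1
python3 -m inch '[[[0,0,0,0,0,0],[0,0,0,0,0,0],[0,0,0,0,0,0],[0,0,0,0,0,0],[0,0,0,0,0,0],[0,0,0,0,0,0],[0,0,0,0,0,0],[0,0,0,0,0,0],[0,0,0,0,0,0],[0,0,0,0,0,0]]]' -1 40
```

```text
clock: 2.9
tcp_pos: [0.5072, 0.0914, 0.0848]
tcp_rot: [[-0.972, 0.234, 0.0], [0.234, 0.972, -0.0], [-0.0, 0.0, -1.0]]
force: [0.3, -0.1, 0.2]
width: 0.0856
gripper_force: 0.0
clock: 3.9
tcp_pos: [0.5082, 0.0911, 0.085]
tcp_rot: [[-0.972, 0.236, 0.003], [0.236, 0.972, 0.0], [-0.003, 0.001, -1.0]]
force: [-1.5, 2.0, 7.3]
width: 0.0356
gripper_force: 39.1
```

```bash
python3 -m inch '[[[0,0,0,0,0,0],[0,0,0,0,0,0],[0,0,0,0,0,0],[0,0,0,0,0,0],[0,0,-0.008,0,0,0],[0,0,-0.008,0,0,0],[0,0,-0.008,0,0,0]]]' 0.3 40
python3 -m inch '[[[0,0,0,0,0,0],[0,0,0,0,0,0],[0,0,0,0,0,0],[0,0,0,0,0,0],[0,0,0,0,0,0],[0,0,0,0,0,0],[0,0,0,0,0,0]]]' -1 40
```

```text
clock: 4.6
tcp_pos: [0.5065, 0.0908, 0.0747]
tcp_rot: [[-0.972, 0.236, -0.001], [0.236, 0.972, 0.0], [0.001, -0.0, -1.0]]
force: [0.3, 0.4, -0.2]
width: 0.0556
gripper_force: 0.0
clock: 5.3
tcp_pos: [0.507, 0.0911, 0.0754]
tcp_rot: [[-0.972, 0.236, 0.0], [0.236, 0.972, 0.0], [-0.0, 0.0, -1.0]]
force: [-0.4, 4.5, 0.7]
width: 0.033
gripper_force: 38.1
```

```bash
python3 -m inch '[[[0,0,0,0,0,0],[0,0,0,0,0,0],[0,0,0,0,0,0]]]' -1 40
python3 -m inch '[[[0,0,0.003,0,0,0],[0,0,0.003,0,0,0],[0,0,0.003,0,0,0],[0,0,0.003,0,0,0]]]'
python3 - <<'E'
from h import *
f=viewer.grab_frame("wrist"); im=cv2.resize(f["frame"][150:400,150:500],(800,571),interpolation=cv2.INTER_CUBIC); cv2.imwrite("pics/w3.png",im)
E
```

```text
clock: 5.6
tcp_pos: [0.507, 0.091, 0.0754]
tcp_rot: [[-0.972, 0.236, 0.0], [0.236, 0.972, 0.0], [-0.0, 0.0, -1.0]]
force: [0.4, 4.5, 1.1]
width: 0.0329
gripper_force: 38.1
clock: 6.0
tcp_pos: [0.5058, 0.0905, 0.0773]
tcp_rot: [[-0.972, 0.236, -0.003], [0.236, 0.972, -0.0], [0.002, -0.001, -1.0]]
force: [-0.7, -0.4, -9.7]
width: 0.0329
gripper_force: 39.9
```

View pics/w3.png

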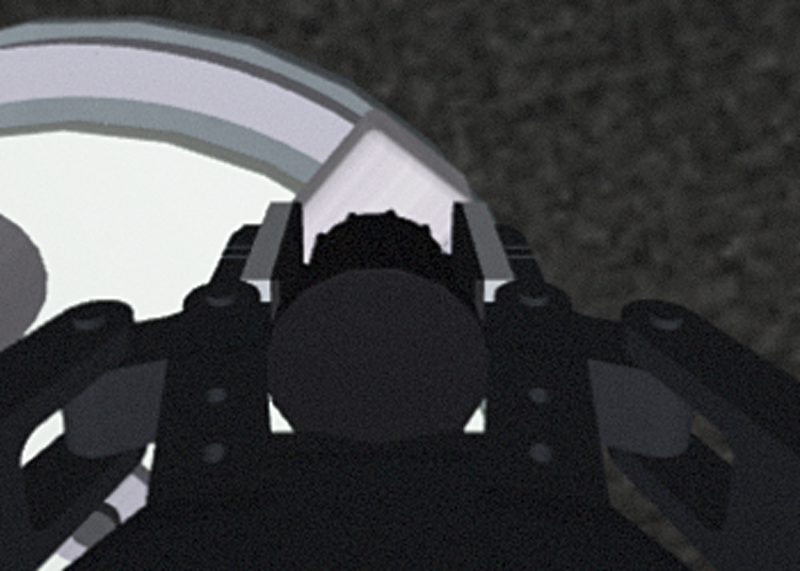

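```bash
python3 -m inch '[[[0,0,0.0015,0,0,0],[0.006,0.0041,0.0015,0,0,-0.09],[0.0121,0.0082,0.0015,0,0,-0.18],[0.019,0.012,0.0015,0,0,-0.27],[0.0255,0.0153,0.0015,0,0,-0.36],[0.033,0.0183,0.0015,0,0,-0.45],[0.0397,0.0208,0.0015,0,0,-0.54],[0.0465,0.0227,0.0015,0,0,-0.63],[0.0532,0.0244,0.0015,0,0,-0.72],[0.0532,0.0244,0.0015,0,0,-0.72]]]'
python3 -c "
from rig import r;s=r.read_state();print(s['q'],s['force'],s['width'])"
```

```text
clock: 7.05
tcp_pos: [0.5603, 0.1161, 0.0795]
tcp_rot: [[-0.2, 0.98, -0.0], [0.98, 0.2, 0.001], [0.001, -0.0, -1.0]]
force: [-0.1, 4.5, -9.6]
width: 0.0333
gripper_force: 40.3
[-3.70269588e-03  3.55873457e-01  1.72483107e+00  1.35063559e-03
  1.06115248e+00 -2.05354566e-01] [-0.14672638  4.50350563 -9.55843756] 0.03327421440087896
```

```bash
python3 -m inch '[[[0,0,-0.003,0,0,0],[0,0,-0.003,0,0,0],[0,0,-0.003,0,0,0]]]'
python3 -m inch '[[[0,0,0,0,0,0],[0,0,0,0,0,0],[0,0,0,0,0,0],[0,0,0.016,0,0,0],[0,0,0.016,0,0,0],[0.003,0.0005,0.016,0,0,0],[0.006,0.001,0.016,0,0,0]]]' 0.05
python3 -m inch '[[[0.002,0.0002,0,0,0,0],[0.004,0.0005,0,0,0,0],[0.004,0.0005,0,0,0,0],[0.004,0.0005,0,0,0,0]]]'
python3 -m inch '[[[0.002,0.0002,0,0,0,0],[0.004,0.0004,0,0,0,0],[0.004,0.0004,0,0,0,0],[0.004,0.0004,0,0,0,0]]]'
python3 - <<'E'
from h import *
f=viewer.grab_frame("wrist"); im=cv2.resize(f["frame"][150:400,150:500],(800,571),interpolation=cv2.INTER_CUBIC); cv2.imwrite("pics/w4.png",im)
E
```

```text
clock: 7.35
tcp_pos: [0.5595, 0.1158, 0.0765]
tcp_rot: [[-0.205, 0.979, -0.001], [0.979, 0.205, 0.001], [0.001, -0.001, -1.0]]
force: [-0.6, 4.8, -7.9]
width: 0.0332
gripper_force: 40.2
clock: 8.05
tcp_pos: [0.5646, 0.1159, 0.0924]
tcp_rot: [[-0.201, 0.98, -0.004], [0.98, 0.201, -0.001], [0.0, -0.004, -1.0]]
force: [-10.9, -2.6, 7.2]
width: 0.0447
gripper_force: 5.3
clock: 8.45
tcp_pos: [0.568, 0.1164, 0.0917]
tcp_rot: [[-0.201, 0.98, -0.006], [0.98, 0.201, -0.001], [0.0, -0.006, -1.0]]
force: [-7.6, -1.8, 5.1]
width: 0.0452
gripper_force: 3.8
clock: 8.85
tcp_pos: [0.5745, 0.1171, 0.0926]
tcp_rot: [[-0.201, 0.98, 0.0], [0.98, 0.201, 0.0], [-0.0, 0.0, -1.0]]
force: [-0.4, -0.2, 0.2]
width: 0.0448
gripper_force: 0.0
```

View pics/w4.png

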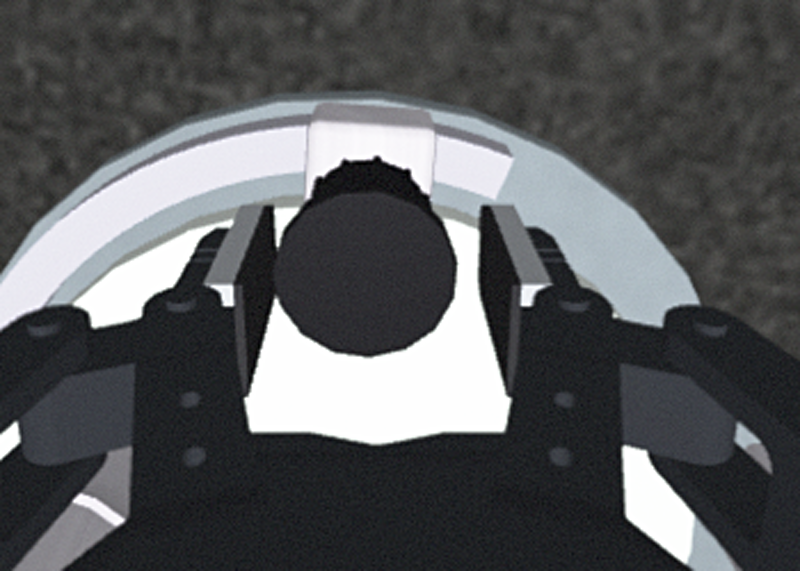

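```bash
python3 - <<'E'
from h import *
f=viewer.grab_frame("wrist"); k=onz(f,310,264.5,.110); print(k)
c=np.array([.588,-.0155]); d=k-c; print(np.hypot(*d),np.degrees(np.arctan2(d[1],d[0])))
E
python3 -m inch '[[[0,0,0,0,0,0],[0,0,0,0,0,0],[0,0,0.05,0,0,0],[0,0,0.1,0,0,0],[0,0,0.15,0,0,0],[-0.03,-0.05,0.2,0,0,0],[-0.06,-0.1,0.2,0,0,0],[-0.06,-0.1,0.2,0,0,0],[-0.06,-0.1,0.2,0,0,0]]]' 1
python3 - <<'E'
from h import *
f=viewer.grab_frame("wrist"); cv2.imwrite("pics/w5.png",f["frame"]);pickle.dump(f,open("w5.pkl","wb"))
t=viewer.grab_frame("top"); cv2.imwrite("pics/t5.png",t["frame"]);pickle.dump(t,open("t5.pkl","wb"))
E
```

```text
[0.57067075 0.12063372]
0.13723225691958618 97.25449701615787
clock: 9.85
tcp_pos: [0.5135, 0.0145, 0.2946]
tcp_rot: [[-0.197, 0.98, 0.003], [0.98, 0.197, -0.002], [-0.002, 0.002, -1.0]]
force: [0.3, -0.0, -0.4]
width: 0.0853
gripper_force: 0.0
```

View pics/w5.png

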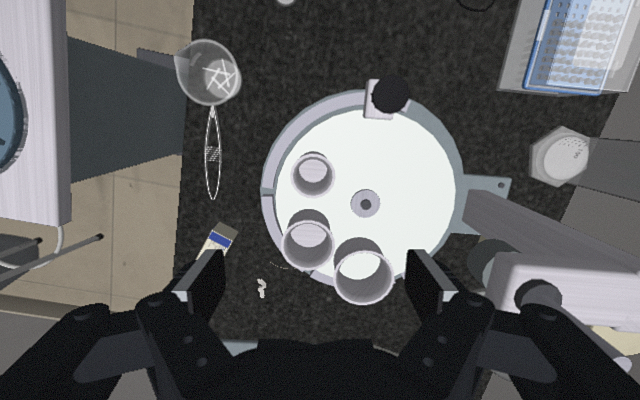

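Run:
```python
from h import *
from scipy.optimize import least_squares
f=pickle.load(open("w5.pkl","rb"))
im=cv2.resize(f["frame"][85:315,255:475],(574,600),interpolation=cv2.INTER_CUBIC); cv2.imwrite("pics/c5.png",im)
obs=[("hub",365.5,203.5,.048),("knob",390,95,.110),("nn",313.5,176,.099),("nm",307.5,244,.101),("nw",363.5,278,.095)]
P=np.array([onz(f,u,v,z) for _,u,v,z in obs])
for o,p in zip(obs,P): print(o[0],p.round(4))
R=np.array([0,.135,.085,.085,.085]);A=np.radians([0,90,150,210,270])
res=lambda q:(np.c_[q[0]+R*np.cos(A+q[2]),q[1]+R*np.sin(A+q[2])]-P).ravel()
q=least_squares(res,[.588,-.0155,.1]).x; print(q,np.degrees(q[2])); print(res(q).reshape(-1,2).round(4))
print(np.c_[q[0]+R*np.cos(A+q[2]),q[1]+R*np.sin(A+q[2])].round(4))
```

```text
hub [ 0.5892 -0.0165]
knob [0.571  0.1166]
nn [0.5115 0.0166]
nm [ 0.5207 -0.0661]
nw [ 0.5997 -0.1006]
[ 0.58889583 -0.01620765  0.12622227] 7.232003495812718
[[-0.0003  0.0003]
 [ 0.0009  0.0012]
 [-0.0009  0.0001]
 [ 0.0005 -0.0016]
 [-0.0001  0.0001]]
[[ 0.5889 -0.0162]
 [ 0.5719  0.1177]
 [ 0.5105  0.0167]
 [ 0.5212 -0.0676]
 [ 0.5996 -0.1005]]
```

View pics/c5.png

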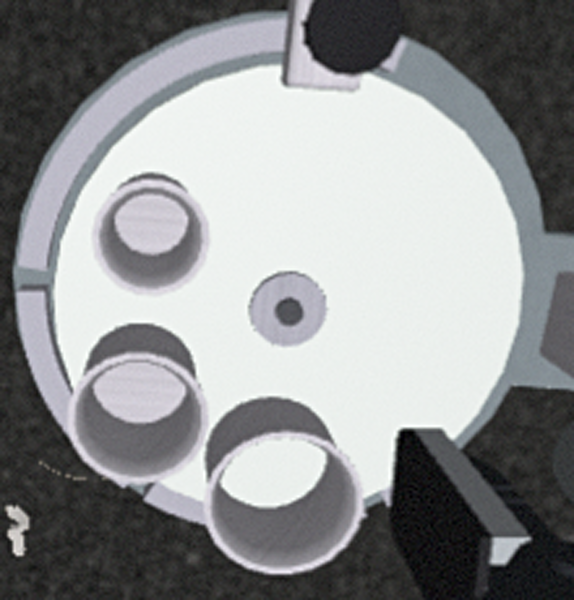

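```bash
python3 -m inch '[[[-0.0565,0.305,-0.095,0,0,0],[-0.0565,0.305,-0.095,0,0,0],[-0.0565,0.305,-0.095,0,0,0],[-0.0565,0.305,-0.095,0,0,0],[-0.0565,0.305,-0.095,0,0,0],[-0.0565,0.305,-0.095,0,0,0],[-0.0565,0.305,-0.095,0,0,0],[-0.0565,0.305,-0.095,0,0,0],[-0.0565,0.305,-0.095,0,0,0]]]' 1
python3 - <<'E'
from h import *
f=viewer.grab_frame("wrist"); cv2.imwrite("pics/w6.png",f["frame"])
# check cap: expected pixel vs bright blob
print(pix(f,[[.457,.3195,.101],[.4355,.219,.097],[.468,.4076,.095]]).round(1))
g=f["frame"].astype(int).min(2); u,v=pix(f,[[.457,.3195,.101]])[0]
m=(g>200).astype(np.uint8); n,l,s,c=cv2.connectedComponentsWithStats(m)
for i in range(1,n):
    if s[i,4]>300: print(s[i],c[i].round(1),onz(f,*c[i],.101).round(4))
E
```

```text
clock: 10.85
tcp_pos: [0.4568, 0.3231, 0.1969]
tcp_rot: [[-0.203, 0.979, -0.001], [0.979, 0.203, -0.001], [-0.001, -0.002, -1.0]]
force: [-0.7, -0.3, 0.3]
width: 0.0855
gripper_force: 0.0
[[315.1 207.4]
 [269.9 303.6]
 [352.6 100.4]]
[ 445    0  195  176 6974] [524.6  82.8] [0.5874 0.4442]
[ 508   26   94  104 2475] [554.7  77.2] [0.607 0.452]
[294 163  48  21 412] [317.2 171.1] [0.4525 0.3495]
[ 288  178   61   58 2728] [318.1 206.8] [0.4593 0.3205]
[391 220  38  35 967] [409.4 236.2] [0.5404 0.3109]
[   0  249   44  112 3856] [ 20.7 298.9] [0.2184 0.1828]
[271 249  21  19 320] [280.7 258.2] [0.4373 0.2683]
[252 288  37  32 950] [269.8 303.6] [0.4355 0.2219]
[ 580  300   60   78 2676] [616.  333.1] [0.7515 0.258 ]
[209 313  25  28 313] [221.  326.2] [0.3953 0.189 ]
```

View pics/w6.png

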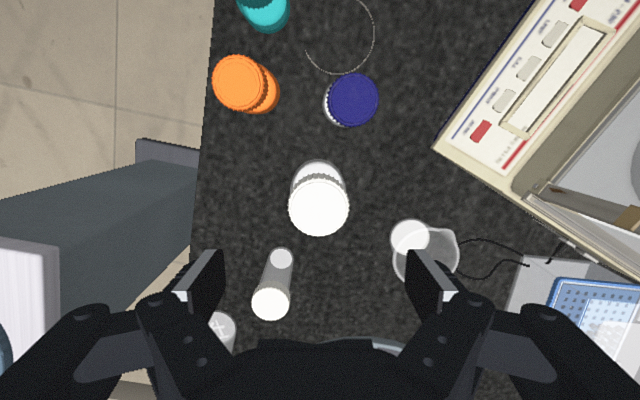

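```bash
python3 -m inch '[[[0.002,-0.003,-0.04,0,0,0],[0.002,-0.003,-0.08,0,0,0],[0.002,-0.003,-0.12,0,0,0],[0.002,-0.003,-0.135,0,0,0],[0.002,-0.003,-0.135,0,0,0]]]'
python3 -m inch '[[[0,0,0,0,0,0],[0,0,0,0,0,0],[0,0,0,0,0,0],[0,0,0,0,0,0],[0,0,0,0,0,0],[0,0,0,0,0,0],[0,0,0,0,0,0],[0,0,0,0,0,0]]]' -1 50
```

```text
clock: 11.4
tcp_pos: [0.4586, 0.3177, 0.061]
tcp_rot: [[-0.199, 0.98, -0.004], [0.98, 0.199, -0.002], [-0.001, -0.004, -1.0]]
force: [0.5, -0.0, 0.0]
width: 0.0853
gripper_force: 0.0
clock: 12.2
tcp_pos: [0.4614, 0.3199, 0.0656]
tcp_rot: [[-0.201, 0.98, 0.004], [0.98, 0.201, 0.002], [0.001, 0.005, -1.0]]
force: [-1.1, -1.6, 6.9]
width: 0.0557
gripper_force: 52.4
```

```bash
python3 -m inch '[[[0,0,0.03,0,0,0],[0,0,0.07,0,0,0],[0,0,0.11,0,0,0],[0,0,0.15,0,0,0],[0,0,0.15,0,0,0]]]' -1 60
python3 -m inch '[[[0.004,-0.042,0,0,0,0.0944],[0.009,-0.084,0,0,0,0.189],[0.013,-0.126,0,0,0,0.283],[0.018,-0.168,0,0,0,0.378],[0.022,-0.21,0,0,0,0.472],[0.026,-0.252,0,0,0,0.566],[0.031,-0.294,0,0,0,0.661],[0.035,-0.336,0,0,0,0.755],[0.04,-0.378,0,0,0,0.85],[0.044,-0.42,0,0,0,0.944]]]'
python3 -m inch '[[[0,0,0,0,0,0],[0,0,0,0,0,0]]]'
```

```text
clock: 12.7
tcp_pos: [0.4635, 0.321, 0.2213]
tcp_rot: [[-0.201, 0.979, 0.013], [0.98, 0.201, 0.006], [0.003, 0.014, -1.0]]
force: [1.1, 0.4, -0.3]
width: 0.0558
gripper_force: 63.8
clock: 13.7
tcp_pos: [0.5035, -0.1001, 0.2133]
tcp_rot: [[-1.0, -0.017, 0.001], [-0.017, 1.0, -0.001], [-0.001, -0.001, -1.0]]
force: [0.2, 0.3, -0.9]
width: 0.0555
gripper_force: 66.1
clock: 13.9
tcp_pos: [0.5033, -0.0991, 0.2128]
tcp_rot: [[-1.0, -0.007, 0.0], [-0.007, 1.0, 0.0], [-0.0, 0.0, -1.0]]
force: [-0.6, 0.8, -1.7]
width: 0.0556
gripper_force: 66.1
```

Run:
```python
from h import *
f=viewer.grab_frame("wrist"); s=r.read_state(); p=s["tcp_pos"]; print(p)
zt=p[2]+.0354; print(pix(f,[[p[0],p[1],zt]]))
g=f["frame"].astype(int).min(2)
m=(g>200).astype(np.uint8); n,l,st,c=cv2.connectedComponentsWithStats(m)
for i in range(1,n):
    if st[i,4]>800 and abs(c[i][0]-320)<150: print(st[i],c[i].round(1),onz(f,*c[i],zt).round(4))
cv2.imwrite("pics/w7.png",f["frame"])
```

```text
[ 0.50323885 -0.09805627  0.21271794]
[[315.0993312  295.08619601]]
[ 239   41   60   40 1124] [264.3  61.1] [ 0.4164 -0.1153]
[  316   151   179   145 10926] [424.6 218.5] [ 0.4701 -0.0573]
[ 274  189   79   44 1771] [312.6 207.6] [ 0.4662 -0.0993]
[  254   237   130   110 10514] [318.3 292.9] [ 0.5022 -0.0968]
```

```bash
python3 -m inch '[[[0.04,-0.003,0,0,0,0],[0.08,-0.003,0,0,0,0],[0.0955,-0.003,0,0,0,0],[0.0955,-0.003,0,0,0,0],[0.0955,-0.003,0,0,0,0]]]'
python3 -m inch '[[[0,0,-0.03,0,0,0],[0,0,-0.04,0,0,0],[0,0,-0.05,0,0,0],[0,0,-0.06,0,0,0],[0,0,-0.06,0,0,0]]]'
```

```text
clock: 14.45
tcp_pos: [0.5983, -0.0997, 0.2123]
tcp_rot: [[-1.0, -0.012, -0.002], [-0.012, 1.0, 0.001], [0.002, 0.001, -1.0]]
force: [-0.4, -0.9, -1.7]
width: 0.0553
gripper_force: 66.1
clock: 14.95
tcp_pos: [0.598, -0.1011, 0.1515]
tcp_rot: [[-1.0, -0.011, -0.002], [-0.011, 1.0, 0.001], [0.002, 0.001, -1.0]]
force: [-0.6, 0.2, 0.0]
width: 0.0555
gripper_force: 66.1
```

```bash
python3 -m inch '[[[0,0,-0.015,0,0,0],[0,0,-0.03,0,0,0],[0,0,-0.036,0,0,0],[0,0,-0.04,0,0,0],[0,0,-0.041,0,0,0],[0,0,-0.041,0,0,0]]]'
```

```text
clock: 15.55
tcp_pos: [0.5992, -0.1015, 0.1119]
tcp_rot: [[-1.0, -0.011, 0.0], [-0.011, 1.0, -0.0], [-0.0, -0.0, -1.0]]
force: [-0.6, -0.6, -0.7]
width: 0.0552
gripper_force: 66.1
```

```bash
python3 -m inch '[[[0,0,0,0,0,0],[0,0,0,0,0,0],[0,0,0,0,0,0],[0,0,0.05,0,0,0],[0,0,0.1,0,0,0],[-0.04,0,0.12,0,0,0],[-0.08,0,0.12,0,0,0],[-0.1,0.03,0.12,0,0,0]]]' 0.75
python3 -m inch '[[[0,0.05,0,0,0,-0.09],[-0.004,0.1,0,0,0,-0.18],[-0.008,0.15,0,0,0,-0.27],[-0.012,0.2,0,0,0,-0.36],[-0.016,0.25,0,0,0,-0.45],[-0.02,0.3,0,0,0,-0.54],[-0.024,0.35,0,0,0,-0.63],[-0.028,0.4,0,0,0,-0.72],[-0.03,0.45,0,0,0,-0.81],[-0.032,0.478,-0.03,0,0,-0.9]]]'
python3 -m inch '[[[0,0,0,0,0,0],[0,0,0,0,0,0]]]'
cat > blob.py <<'E'
import sys
from h import *
kind,zt=sys.argv[1],float(sys.argv[2])
f=viewer.grab_frame("wrist"); s=r.read_state(); p=s["tcp_pos"]; R=s["tcp_rot"]; print(p,np.degrees(np.arctan2(R[1,1],R[0,1])),s["width"])
im=f["frame"].astype(int); b,g,rr=im[...,0],im[...,1],im[...,2]
m=((im.min(2)>200) if kind=="w" else ((b-g>50)&(b-rr>50))).astype(np.uint8)
n,l,st,c=cv2.connectedComponentsWithStats(m)
for i in range(1,n):
    if st[i,4]>400: print(st[i],c[i].round(1),onz(f,*c[i],zt).round(4))
E
python3 blob.py b .095
```

```text
clock: 16.35
tcp_pos: [0.4976, -0.0734, 0.2331]
tcp_rot: [[-1.0, -0.007, 0.002], [-0.007, 1.0, -0.002], [-0.002, -0.002, -1.0]]
force: [-0.4, 0.0, 0.1]
width: 0.0749
gripper_force: 0.0
clock: 17.35
tcp_pos: [0.4705, 0.3777, 0.2173]
tcp_rot: [[-0.229, 0.973, 0.006], [0.973, 0.229, 0.003], [0.002, 0.006, -1.0]]
force: [0.8, -0.2, 0.6]
width: 0.075
gripper_force: 0.0
clock: 17.55
tcp_pos: [0.4684, 0.3754, 0.2135]
tcp_rot: [[-0.238, 0.971, -0.001], [0.971, 0.238, -0.001], [-0.001, -0.001, -1.0]]
force: [0.3, 0.1, 0.4]
width: 0.0747
gripper_force: 0.0
[0.4691398  0.37461251 0.21419616] 13.707161684566689 0.0748661263577827
[ 303  137   45   46 1575] [324.7 159.5] [0.4681 0.4091]
```

```bash
python3 -m inch '[[[-0.001,0.0345,0,0,0,0],[-0.001,0.0345,-0.04,0,0,0],[-0.001,0.0345,-0.08,0,0,0],[-0.001,0.0345,-0.12,0,0,0],[-0.001,0.0345,-0.152,0,0,0],[-0.001,0.0345,-0.152,0,0,0],[-0.001,0.0345,-0.152,0,0,0]]]'
python3 -m inch '[[[0,0,0,0,0,0],[0,0,0,0,0,0],[0,0,0,0,0,0],[0,0,0,0,0,0],[0,0,0,0,0,0],[0,0,0,0,0,0],[0,0,0,0,0,0],[0,0,0,0,0,0]]]' -1 60
```

```text
clock: 18.3
tcp_pos: [0.4692, 0.4083, 0.0633]
tcp_rot: [[-0.234, 0.972, 0.0], [0.972, 0.234, 0.0], [-0.0, 0.0, -1.0]]
force: [0.7, -0.0, 1.2]
width: 0.0747
gripper_force: 0.0
clock: 19.1
tcp_pos: [0.4699, 0.4101, 0.0653]
tcp_rot: [[-0.235, 0.972, 0.004], [0.972, 0.235, 0.002], [0.001, 0.004, -1.0]]
force: [-0.9, -1.4, 7.4]
width: 0.0433
gripper_force: 60.2
```

```bash
python3 -m inch '[[[0,0,0.03,0,0,0],[0,0,0.07,0,0,0],[0,0,0.11,0,0,0],[0,0,0.15,0,0,0],[0,0,0.15,0,0,0]]]' -1 60
python3 -m inch '[[[0.005,-0.047,0,0,0,0.03],[0.01,-0.094,0,0,0,0.06],[0.015,-0.141,0,0,0,0.09],[0.02,-0.188,0,0,0,0.12],[0.025,-0.235,0,0,0,0.15],[0.03,-0.282,0,0,0,0.18],[0.035,-0.329,0,0,0,0.21],[0.04,-0.376,0,0,0,0.23],[0.045,-0.423,0,0,0,0.25],[0.05,-0.47,0,0,0,0.26]]]'
python3 -m inch '[[[0,-0.006,0,0,0,0],[0,-0.006,0,0,0,0],[0,-0.006,0,0,0,0],[0,-0.006,0,0,0,0]]]'
python3 blob.py b .245
```

```text
clock: 19.6
tcp_pos: [0.4719, 0.4116, 0.2214]
tcp_rot: [[-0.235, 0.972, 0.013], [0.972, 0.235, 0.007], [0.004, 0.014, -1.0]]
force: [0.4, 1.2, 0.2]
width: 0.0432
gripper_force: 61.1
clock: 20.6
tcp_pos: [0.5183, -0.0627, 0.213]
tcp_rot: [[-0.603, 0.798, 0.002], [0.798, 0.603, -0.001], [-0.001, 0.001, -1.0]]
force: [0.1, 0.5, -1.3]
width: 0.0433
gripper_force: 61.2
clock: 21.0
tcp_pos: [0.5181, -0.0652, 0.2123]
tcp_rot: [[-0.603, 0.798, 0.0], [0.798, 0.603, 0.0], [0.0, 0.0, -1.0]]
force: [-0.8, 0.9, -1.4]
width: 0.0431
gripper_force: 61.2
[ 0.51817521 -0.06520432  0.21227781] 37.096407774775855 0.043218629022728876
[ 270  244   91   82 5274] [314.8 286.1] [ 0.5162 -0.0632]
```

```bash
python3 -m inch '[[[0.004,-0.004,0,0,0,0],[0.004,-0.004,-0.02,0,0,0],[0.004,-0.004,-0.04,0,0,0],[0.004,-0.004,-0.05,0,0,0],[0.004,-0.004,-0.06,0,0,0],[0.004,-0.004,-0.06,0,0,0]]]'
python3 -m inch '[[[0,0,-0.015,0,0,0],[0,0,-0.027,0,0,0],[0,0,-0.033,0,0,0],[0,0,-0.036,0,0,0],[0,0,-0.036,0,0,0]]]'
```

```text
clock: 21.65
tcp_pos: [0.5218, -0.0699, 0.1511]
tcp_rot: [[-0.602, 0.799, -0.002], [0.799, 0.602, 0.001], [0.002, -0.0, -1.0]]
force: [1.0, 0.7, -1.0]
width: 0.0431
gripper_force: 61.5
clock: 22.15
tcp_pos: [0.5221, -0.0703, 0.1158]
tcp_rot: [[-0.602, 0.799, -0.001], [0.799, 0.602, 0.001], [0.001, -0.0, -1.0]]
force: [0.5, 5.4, -3.1]
width: 0.0436
gripper_force: 61.5
```

```bash
python3 -m inch '[[[0,0,0,0,0,0],[0,0,0,0,0,0],[0,0,0,0,0,0],[0,0,0.04,0,0,0],[0,0,0.08,0,0,0],[0,0,0.1,0,0,0],[0,0,0.1,0,0,0]]]' 0.6
python3 -m inch '[[[-0.01,0.036,0,0,0,-0.09],[-0.02,0.072,0,0,0,-0.18],[-0.03,0.108,0,0,0,-0.27],[-0.04,0.144,0,0,0,-0.36],[-0.05,0.18,0,0,0,-0.45],[-0.065,0.22,0,0,0,-0.54],[-0.08,0.26,0,0,0,-0.63],[-0.0865,0.29,0,0,0,-0.667],[-0.0865,0.29,0,0,0,-0.667],[-0.0865,0.29,0,0,0,-0.667]]]'
python3 blob.py w .097
```

```text
clock: 22.85
tcp_pos: [0.5247, -0.072, 0.2206]
tcp_rot: [[-0.601, 0.799, 0.008], [0.799, 0.601, -0.003], [-0.007, 0.004, -1.0]]
force: [0.0, 0.4, 1.0]
width: 0.0682
gripper_force: 0.0
clock: 23.85
tcp_pos: [0.4352, 0.2194, 0.2153]
tcp_rot: [[0.389, 0.921, -0.001], [0.921, -0.389, -0.001], [-0.001, -0.001, -1.0]]
force: [-0.2, -0.2, 0.0]
width: 0.0686
gripper_force: 0.0
[0.4355346  0.21877783 0.21543232] -22.973444275898103 0.06837143818006501
[ 400   54   39   44 1320] [419.   75.1] [0.5493 0.2791]
[ 298  178   38   37 1088] [316.8 196.3] [0.4354 0.2183]
[  427   206   191   149 13717] [540.7 275.1] [0.6021 0.0635]
```

```bash
python3 -m inch '[[[0,0,-0.04,0,0,0],[0,0,-0.08,0,0,0],[0,0,-0.12,0,0,0],[0,0,-0.149,0,0,0],[0,0,-0.149,0,0,0],[0,0,-0.149,0,0,0]]]'
python3 -m inch '[[[0,0,0,0,0,0],[0,0,0,0,0,0],[0,0,0,0,0,0],[0,0,0,0,0,0],[0,0,0,0,0,0],[0,0,0,0,0,0],[0,0,0,0,0,0]]]' -1 60
python3 -m inch '[[[0,0,0.03,0,0,0],[0,0,0.07,0,0,0],[0,0,0.11,0,0,0],[0,0,0.15,0,0,0],[0,0,0.15,0,0,0]]]' -1 60
python3 -m inch '[[[0.015,-0.04,0,0,0,0],[0.03,-0.08,0,0,0,0],[0.045,-0.12,0,0,0,0],[0.06,-0.16,0,0,0,0],[0.075,-0.2,0,0,0,0],[0.075,-0.202,0,0,0,0],[0.075,-0.202,0,0,0,0],[0.075,-0.202,0,0,0,0]]]'
python3 blob.py w .243
```

```text
clock: 24.5
tcp_pos: [0.4361, 0.2182, 0.0673]
tcp_rot: [[0.393, 0.92, -0.001], [0.92, -0.393, -0.0], [-0.001, -0.001, -1.0]]
force: [1.6, -0.3, 0.7]
width: 0.0683
gripper_force: 0.0
clock: 25.2
tcp_pos: [0.4374, 0.2196, 0.0694]
tcp_rot: [[0.391, 0.92, 0.004], [0.92, -0.391, 0.001], [0.002, 0.003, -1.0]]
force: [-1.0, -0.2, 6.1]
width: 0.0342
gripper_force: 59.1
clock: 25.7
tcp_pos: [0.4396, 0.2203, 0.2246]
tcp_rot: [[0.391, 0.92, 0.013], [0.92, -0.391, 0.003], [0.008, 0.011, -1.0]]
force: [0.7, 0.5, -0.1]
width: 0.0339
gripper_force: 59.9
clock: 26.5
tcp_pos: [0.5102, 0.0181, 0.217]
tcp_rot: [[0.391, 0.92, -0.001], [0.92, -0.391, 0.001], [0.0, -0.001, -1.0]]
force: [0.6, 1.1, -0.3]
width: 0.0341
gripper_force: 60.0
[0.51022096 0.01840034 0.21708814] -22.980265644065817 0.0339141424918418
[  284    60   228   229 30104] [409.  154.9] [0.5637 0.0547]
[297 212  36  23 471] [313.3 224.3] [0.5188 0.0429]
[ 276  252   78   69 4273] [314.7 285.9] [0.5082 0.0165]
[ 452  271   54   42 1267] [483.3 289.1] [ 0.5751 -0.0133]
```

```bash
python3 -m inch '[[[0.0015,-0.001,0,0,0,0],[0.0015,-0.001,-0.02,0,0,0],[0.0015,-0.001,-0.04,0,0,0],[0.0015,-0.001,-0.05,0,0,0],[0.0015,-0.001,-0.06,0,0,0],[0.0015,-0.001,-0.07,0,0,0],[0.0015,-0.001,-0.07,0,0,0]]]'
python3 -m inch '[[[0,0,-0.01,0,0,0],[0,0,-0.02,0,0,0],[0,0,-0.026,0,0,0],[0,0,-0.029,0,0,0],[0,0,-0.029,0,0,0]]]'
```

```text
clock: 27.25
tcp_pos: [0.5115, 0.0166, 0.146]
tcp_rot: [[0.391, 0.92, -0.002], [0.92, -0.391, 0.0], [-0.0, -0.002, -1.0]]
force: [-0.4, -0.2, -0.8]
width: 0.034
gripper_force: 60.0
clock: 27.75
tcp_pos: [0.5119, 0.0163, 0.1177]
tcp_rot: [[0.392, 0.92, -0.001], [0.92, -0.392, 0.0], [-0.0, -0.001, -1.0]]
force: [-0.5, -0.7, -0.0]
width: 0.0344
gripper_force: 60.0
```

```bash
python3 -m inch '[[[0,0,0,0,0,0],[0,0,0,0,0,0],[0,0,0,0,0,0],[0,0,0.04,0,0,0],[0,0,0.08,0,0,0],[-0.02,0.03,0.12,0,0,0],[-0.04,0.05,0.16,0,0,0],[-0.06,0.05,0.18,0,0,0],[-0.06,0.05,0.18,0,0,0],[-0.06,0.05,0.18,0,0,0]]]' 0.5
python3 - <<'E'
from h import *
w=viewer.grab_frame("wrist");t=viewer.grab_frame("top");s=viewer.grab_frame("side")
pickle.dump((w,t,s),open("p8.pkl","wb"))
out=np.zeros((600,800,3),np.uint8)
out[:300,:480]=cv2.resize(w["frame"],(480,300),interpolation=cv2.INTER_AREA)
out[300:,:400]=cv2.resize(t["frame"][100:250,320:520],(400,300),interpolation=cv2.INTER_CUBIC)
out[300:,400:]=cv2.resize(s["frame"][130:250,270:430],(400,300),interpolation=cv2.INTER_CUBIC)
cv2.imwrite("pics/m8.png",out); print(r.read_state()["tcp_pos"])
E
```

```text
clock: 28.75
tcp_pos: [0.4526, 0.0662, 0.2987]
tcp_rot: [[0.391, 0.92, 0.002], [0.92, -0.391, -0.0], [0.001, 0.002, -1.0]]
force: [1.0, 0.7, -0.2]
width: 0.0642
gripper_force: 0.0
[0.45206308 0.06597251 0.29669952]
```

View pics/m8.png

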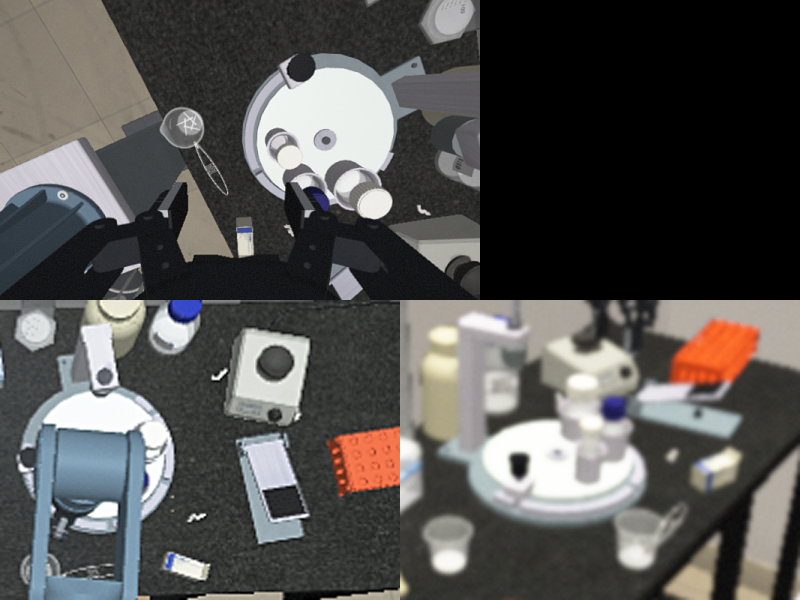

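```bash
python3 -m inch '[[[0,0,0,0,0,0.09],[0.02,0.01,0,0,0,0.18],[0.04,0.02,0,0,0,0.27],[0.06,0.03,-0.02,0,0,0.36],[0.08,0.04,-0.04,0,0,0.45],[0.1,0.05,-0.06,0,0,0.54],[0.119,0.052,-0.08,0,0,0.63],[0.119,0.052,-0.097,0,0,0.72],[0.119,0.052,-0.097,0,0,0.81],[0.119,0.052,-0.097,0,0,0.9]]]' 1
python3 -m inch '[[[0,0,0,0,0,0.09],[0,0,0,0,0,0.18],[0,0,0,0,0,0.27],[0,0,0,0,0,0.27],[0,0,0,0,0,0.27]]]'
python3 - <<'E'
from h import *
f=viewer.grab_frame("wrist"); s=r.read_state(); print(s["tcp_pos"],s["tcp_rot"][:,1],s["q"])
u,v=pix(f,[[.571,.1177,.110]])[0]; print(u,v)
g=f["frame"].max(2); x0,y0=int(u)-45,int(v)-45; m=(g[y0:y0+90,x0:x0+90]<60).astype(np.uint8)
n,l,st,c=cv2.connectedComponentsWithStats(m)
for i in range(1,n):
    if st[i,4]>200: print(st[i],c[i]+[x0,y0],onz(f,*(c[i]+[x0,y0]),.110))
E
```

```text
clock: 29.9
tcp_pos: [0.5704, 0.1178, 0.1978]
tcp_rot: [[-0.85, 0.526, -0.006], [0.526, 0.85, 0.0], [0.005, -0.003, -1.0]]
force: [-0.4, -0.2, 1.1]
width: 0.0853
gripper_force: 0.0
clock: 30.4
tcp_pos: [0.571, 0.1179, 0.1998]
tcp_rot: [[-0.99, 0.139, -0.002], [0.139, 0.99, -0.0], [0.002, -0.0, -1.0]]
force: [-0.3, -0.3, -0.9]
width: 0.0856
gripper_force: 0.0
[0.57106154 0.11800857 0.20015114] [ 1.38661211e-01  9.90339839e-01 -2.67275364e-04] [ 3.83086447e-04  2.28591134e-01  1.61540915e+00 -3.32323203e-05
  1.29928663e+00 -1.43129463e+00]
313.44106009625335 205.86623893594654
[  23    0   67   90 4079] [331.32115715 204.78769306] [0.57208685 0.13202992]
```

```bash
python3 -m inch '[[[0,0,-0.04,0,0,0],[0,0,-0.08,0,0,0],[0,0,-0.11,0,0,0],[0,0,-0.131,0,0,0],[0,0,-0.131,0,0,0],[0,0,-0.131,0,0,0]]]'
python3 -m inch '[[[0,0,0,0,0,0],[0,0,0,0,0,0],[0,0,0,0,0,0],[0,0,0,0,0,0],[0,0,0,0,0,0],[0,0,0,0,0,0],[0,0,0,0,0,0],[0,0,0,0,0,0],[0,0,0,0,0,0]]]' -1 40
```

```text
clock: 31.05
tcp_pos: [0.5713, 0.1182, 0.0703]
tcp_rot: [[-0.991, 0.136, -0.001], [0.136, 0.991, 0.0], [0.001, -0.0, -1.0]]
force: [0.5, -0.3, 0.8]
width: 0.0854
gripper_force: 0.0
clock: 31.95
tcp_pos: [0.5726, 0.1173, 0.0717]
tcp_rot: [[-0.991, 0.135, 0.003], [0.135, 0.991, -0.001], [-0.003, -0.001, -1.0]]
force: [-0.4, -5.5, 5.9]
width: 0.0359
gripper_force: 39.6
```

```bash
python3 -m inch '[[[0,0,0,0,0,0],[0,0,0,0,0,0],[0,0,0,0,0,0],[0.001,-0.0005,-0.004,0,0,0],[0.001,-0.0005,-0.004,0,0,0],[0.001,-0.0005,-0.004,0,0,0]]]' 0.2 40
python3 -m inch '[[[0,0,0,0,0,0],[0,0,0,0,0,0],[0,0,0,0,0,0],[0,0,0,0,0,0],[0,0,0,0,0,0],[0,0,0,0,0,0],[0,0,0,0,0,0]]]' -1 40
```

```text
clock: 32.55
tcp_pos: [0.572, 0.1178, 0.0658]
tcp_rot: [[-0.991, 0.135, -0.001], [0.135, 0.991, 0.0], [0.001, -0.0, -1.0]]
force: [-0.4, -0.7, 0.1]
width: 0.0512
gripper_force: 0.0
clock: 33.25
tcp_pos: [0.5726, 0.1174, 0.0665]
tcp_rot: [[-0.991, 0.135, 0.001], [0.135, 0.991, -0.0], [-0.001, -0.0, -1.0]]
force: [-0.2, -5.7, 3.0]
width: 0.0338
gripper_force: 39.4
```

```bash
python3 -m inch '[[[0,-0.0005,0.004,0,0,0],[0,-0.0005,0.008,0,0,0],[0,-0.0005,0.012,0,0,0],[0,-0.0005,0.0145,0,0,0],[0,-0.0005,0.0145,0,0,0],[0,-0.0005,0.0145,0,0,0]]]' -1 60
```

```text
clock: 33.85
tcp_pos: [0.5717, 0.1173, 0.0802]
tcp_rot: [[-0.991, 0.135, -0.001], [0.135, 0.991, -0.0], [0.001, -0.0, -1.0]]
force: [-1.0, -4.7, -8.9]
width: 0.0333
gripper_force: 60.5
```

```bash
python3 -m inch '[[[-0.0116,-0.002,0.0005,0,0,0],[-0.023,-0.0049,0.0005,0,0,0],[-0.0341,-0.0089,0.0005,0,0,0],[-0.0448,-0.0138,0.0005,0,0,0],[-0.0551,-0.0196,0.0005,0,0,0],[-0.0648,-0.0262,0.0005,0,0,0],[-0.0739,-0.0337,0.0005,0,0,0],[-0.0823,-0.042,0.0005,0,0,0],[-0.0899,-0.051,0.0005,0,0,0]]]'
python3 -m inch '[[[-0.0068,-0.0096,0,0,0,0],[-0.0128,-0.0198,0,0,0,0],[-0.0179,-0.0304,0,0,0,0],[-0.022,-0.0414,0,0,0,0],[-0.0251,-0.0528,0,0,0,0],[-0.0273,-0.0644,0,0,0,0],[-0.0284,-0.0761,0,0,0,0],[-0.0285,-0.0879,0,0,0,0],[-0.0275,-0.0996,0,0,0,0],[-0.0275,-0.0996,0,0,0,0]]]'
python3 -m inch '[[[0,0,0,0,0,0],[0,0,0,0,0,0]]]'
```

```text
clock: 34.75
tcp_pos: [0.4816, 0.0658, 0.0813]
tcp_rot: [[-0.991, 0.135, -0.0], [0.135, 0.991, 0.001], [0.0, 0.0, -1.0]]
force: [3.1, 0.8, -9.6]
width: 0.0336
gripper_force: 60.7
clock: 35.75
tcp_pos: [0.4548, -0.0353, 0.0811]
tcp_rot: [[-0.991, 0.136, -0.001], [0.136, 0.991, -0.001], [0.001, -0.001, -1.0]]
force: [-2.6, -0.6, -8.7]
width: 0.0337
gripper_force: 60.9
clock: 35.95
tcp_pos: [0.4545, -0.0332, 0.081]
tcp_rot: [[-0.991, 0.135, -0.001], [0.135, 0.991, 0.0], [0.001, -0.0, -1.0]]
force: [-3.7, -0.9, -9.5]
width: 0.0337
gripper_force: 60.9
```

```bash
python3 -m inch '[[[0,0,-0.002,0,0,0],[0,0,-0.004,0,0,0],[0,0,-0.005,0,0,0],[0,0,-0.005,0,0,0]]]'
```

```text
clock: 36.35
tcp_pos: [0.4546, -0.033, 0.076]
tcp_rot: [[-0.991, 0.134, -0.001], [0.134, 0.991, 0.0], [0.001, 0.0, -1.0]]
force: [-4.5, -0.6, -7.8]
width: 0.0335
gripper_force: 60.7
```

```bash
python3 -m inch '[[[0,0,-0.003,0,0,0],[0,0,-0.006,0,0,0],[0,0,-0.008,0,0,0],[0,0,-0.008,0,0,0]]]'
python3 -m inch '[[[0,0,0,0,0,0],[0,0,0,0,0,0],[0,0,0,0,0,0],[0,0,0,0,0,0],[0,0,0,0,0,0]]]' 1
python3 -m inch '[[[0,0,0.05,0,0,0],[0,0,0.1,0,0,0],[0,0,0.13,0,0,0],[-0.01,-0.045,0.13,0,0,0],[-0.015,-0.09,0.13,0,0,0],[-0.015,-0.13,0.13,0,0,0],[-0.015,-0.13,0.13,0,0,0],[-0.015,-0.13,0.13,0,0,0]]]' -1
python3 - <<'E'
from h import *
w=viewer.grab_frame("wrist");t=viewer.grab_frame("top");s=viewer.grab_frame("side")
out=np.zeros((600,800,3),np.uint8)
out[:300,:480]=cv2.resize(w["frame"],(480,300),interpolation=cv2.INTER_AREA)
out[300:,:400]=cv2.resize(t["frame"][100:250,320:520],(400,300),interpolation=cv2.INTER_CUBIC)
out[300:,400:]=cv2.resize(s["frame"][130:250,270:430],(400,300),interpolation=cv2.INTER_CUBIC)
cv2.imwrite("pics/m9.png",out); pickle.dump((w,t,s),open("p9.pkl","wb"))
c=lambda x,y,s,ox,oy:((x+.5)/s-.5+ox,(y+.5)/s-.5+oy)
# pedal from first top picture
t0=dict(t); print("pad",onz(t,*c(514,418,3.75,325,90),.071))
E
```

```text
clock: 36.75
tcp_pos: [0.4548, -0.0333, 0.068]
tcp_rot: [[-0.991, 0.135, -0.0], [0.135, 0.991, 0.0], [0.0, 0.0, -1.0]]
force: [-4.7, 0.5, -5.5]
width: 0.0336
gripper_force: 60.4
clock: 37.25
tcp_pos: [0.4555, -0.0335, 0.0687]
tcp_rot: [[-0.991, 0.135, 0.001], [0.135, 0.991, -0.0], [-0.001, -0.0, -1.0]]
force: [-0.3, 0.0, -0.1]
width: 0.0856
gripper_force: 0.0
clock: 38.05
tcp_pos: [0.4397, -0.1638, 0.1981]
tcp_rot: [[-0.991, 0.137, -0.0], [0.137, 0.991, 0.001], [0.0, 0.001, -1.0]]
force: [-0.4, 1.0, 0.0]
width: -0.0003
gripper_force: 0.0
pad [ 0.48004563 -0.34442518]
```

View pics/m9.png

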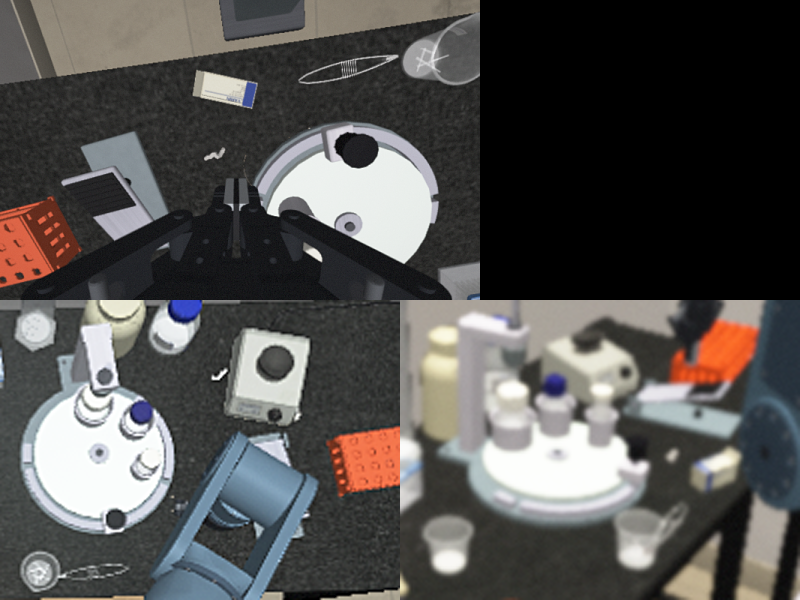

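```bash
python3 - <<'E'
from h import *
w,t,s=pickle.load(open("p9.pkl","rb")); print(onz(w,136,260,.071))
E
python3 -m inch '[[[0.01,-0.045,0,0,0,0],[0.02,-0.09,0,0,0,0],[0.03,-0.135,-0.02,0,0,0],[0.0395,-0.18,-0.05,0,0,0],[0.0395,-0.18,-0.09,0,0,0],[0.0395,-0.18,-0.11,0,0,0],[0.0395,-0.18,-0.11,0,0,0]]]'
```

```text
[ 0.48214973 -0.3446815 ]
clock: 38.9
tcp_pos: [0.4777, -0.3401, 0.0841]
tcp_rot: [[-0.991, 0.134, -0.006], [0.134, 0.991, 0.006], [0.006, 0.005, -1.0]]
force: [-0.3, -0.0, 0.8]
width: -0.0002
gripper_force: 0.0
```

```bash
python3 -m inch '[[[0.001,0,-0.01,0,0,0],[0.001,0,-0.018,0,0,0],[0.001,0,-0.026,0,0,0],[0.001,0,-0.034,0,0,0],[0.001,0,-0.042,0,0,0],[0.001,0,-0.045,0,0,0],[0.001,0,-0.045,0,0,0],[0.001,0,-0.045,0,0,0]]]'
```

```text
clock: 39.7
tcp_pos: [0.4808, -0.3447, 0.0458]
tcp_rot: [[-0.991, 0.134, 0.001], [0.134, 0.991, -0.003], [-0.001, -0.003, -1.0]]
force: [-6.2, 0.4, 11.3]
width: -0.0001
gripper_force: 5.3
```

```bash
python3 -m inch '[[[0,0,-0.002,0,0,0],[0,0,-0.004,0,0,0],[0,0,-0.006,0,0,0],[0,0,-0.007,0,0,0],[0,0,-0.007,0,0,0]]]'
```

```text
clock: 40.2
tcp_pos: [0.4806, -0.3449, 0.0406]
tcp_rot: [[-0.991, 0.134, -0.0], [0.134, 0.991, -0.003], [-0.0, -0.003, -1.0]]
force: [-12.2, 4.2, 24.4]
width: 0.0
gripper_force: 11.9
```

```bash
python3 -m inch '[[[0,0,-0.0015,0,0,0],[0,0,-0.0015,0,0,0],[0,0,-0.0015,0,0,0],[0,0,-0.0015,0,0,0],[0,0,-0.0015,0,0,0],[0,0,-0.0015,0,0,0],[0,0,-0.0015,0,0,0],[0,0,-0.0015,0,0,0],[0,0,-0.0015,0,0,0],[0,0,-0.0015,0,0,0]]]'
python3 -m inch '[[[0,0,0,0,0,0],[0,0,0,0,0,0],[0,0,0,0,0,0],[0,0,0,0,0,0],[0,0,0,0,0,0],[0,0,0,0,0,0],[0,0,0,0,0,0],[0,0,0,0,0,0],[0,0,0,0,0,0],[0,0,0,0,0,0]]]'
python3 -m inch '[[[0,0,0,0,0,0],[0,0,0,0,0,0],[0,0,0,0,0,0],[0,0,0,0,0,0],[0,0,0.01,0,0,0],[0,0,0.025,0,0,0],[0,0,0.045,0,0,0],[0,0,0.095,0,0,0],[0,0,0.145,0,0,0],[0,0,0.16,0,0,0]]]'
python3 -m inch '[[[-0.003,0.05,0,0,0,0],[-0.007,0.1,0,0,0,0],[-0.011,0.15,0,0,0,0],[-0.015,0.2,0,0,0,0],[-0.019,0.25,0,0,0,0],[-0.024,0.3,0,0,0,0],[-0.0245,0.311,0,0,0,0],[-0.0245,0.311,0,0,0,0],[-0.0245,0.311,0,0,0,0]]]' 1
```

```text
clock: 41.2
tcp_pos: [0.4806, -0.345, 0.0403]
tcp_rot: [[-0.991, 0.133, -0.0], [0.133, 0.991, -0.004], [-0.0, -0.004, -1.0]]
force: [-14.7, 5.4, 33.4]
width: 0.0
gripper_force: 16.7
clock: 42.2
tcp_pos: [0.4806, -0.345, 0.0403]
tcp_rot: [[-0.991, 0.133, -0.0], [0.133, 0.991, -0.004], [-0.0, -0.004, -1.0]]
force: [-15.9, 6.8, 33.7]
width: 0.0001
gripper_force: 16.7
clock: 43.2
tcp_pos: [0.4833, -0.3456, 0.2025]
tcp_rot: [[-0.991, 0.134, 0.008], [0.134, 0.991, -0.009], [-0.01, -0.008, -1.0]]
force: [0.3, -1.2, -0.1]
width: -0.0004
gripper_force: 0.0
clock: 44.1
tcp_pos: [0.4564, -0.0331, 0.1951]
tcp_rot: [[-0.991, 0.134, 0.001], [0.134, 0.991, -0.001], [-0.001, -0.001, -1.0]]
force: [0.2, 0.1, 0.8]
width: 0.086
gripper_force: 0.0
```

```bash
python3 -m inch '[[[-0.0015,0,-0.04,0,0,0],[-0.0015,0,-0.08,0,0,0],[-0.0015,0,-0.11,0,0,0],[-0.0015,0,-0.129,0,0,0],[-0.0015,0,-0.129,0,0,0],[-0.0015,0,-0.129,0,0,0]]]'
python3 -m inch '[[[0,0,0,0,0,0],[0,0,0,0,0,0],[0,0,0,0,0,0],[0,0,0,0,0,0],[0,0,0,0,0,0],[0,0,0,0,0,0],[0,0,0,0,0,0],[0,0,0,0,0,0],[0,0,0,0,0,0]]]' -1 60
```

```text
clock: 44.7
tcp_pos: [0.4548, -0.0338, 0.0659]
tcp_rot: [[-0.991, 0.137, -0.0], [0.137, 0.991, -0.0], [0.0, -0.0, -1.0]]
force: [0.5, -0.4, 1.1]
width: 0.0855
gripper_force: 0.0
clock: 45.6
tcp_pos: [0.4551, -0.0326, 0.0669]
tcp_rot: [[-0.991, 0.134, 0.002], [0.134, 0.991, -0.001], [-0.002, -0.001, -1.0]]
force: [-3.3, 0.1, 6.9]
width: 0.0336
gripper_force: 58.4
```

```bash
python3 -m inch '[[[0,0,0.004,0,0,0],[0,0,0.008,0,0,0],[0,0,0.012,0,0,0],[0,0,0.015,0,0,0],[0,0,0.015,0,0,0],[0,0,0.015,0,0,0]]]' -1 60
python3 -m inch '[[[0.002,-0.0116,0,0,0,0],[0.0049,-0.023,0,0,0,0],[0.0089,-0.0341,0,0,0,0],[0.0138,-0.0448,0,0,0,0],[0.0196,-0.0551,0,0,0,0],[0.0262,-0.0648,0,0,0,0],[0.0337,-0.0739,0,0,0,0],[0.042,-0.0823,0,0,0,0],[0.051,-0.0899,0,0,0,0],[0.0606,-0.0967,0,0,0,0]]]'
python3 -m inch '[[[0.0102,-0.006,0,0,0,0],[0.0208,-0.011,0,0,0,0],[0.0208,-0.011,0,0,0,0],[0.0208,-0.011,0,0,0,0]]]'
```

```text
clock: 46.2
tcp_pos: [0.4543, -0.0322, 0.0805]
tcp_rot: [[-0.991, 0.135, -0.0], [0.135, 0.991, 0.0], [0.0, 0.0, -1.0]]
force: [3.8, 0.1, -9.2]
width: 0.034
gripper_force: 61.6
clock: 47.2
tcp_pos: [0.5152, -0.1301, 0.0804]
tcp_rot: [[-0.991, 0.135, -0.001], [0.135, 0.991, -0.001], [0.001, -0.001, -1.0]]
force: [-2.9, -1.9, -9.1]
width: 0.0338
gripper_force: 62.3
clock: 47.6
tcp_pos: [0.5367, -0.1412, 0.0809]
tcp_rot: [[-0.991, 0.135, 0.001], [0.135, 0.991, -0.002], [-0.001, -0.002, -1.0]]
force: [-2.1, -4.8, -9.7]
width: 0.0338
gripper_force: 62.6
```

```bash
python3 -m inch '[[[0,0,-0.002,0,0,0],[0,0,-0.004,0,0,0],[0,0,-0.006,0,0,0],[0,0,-0.006,0,0,0]]]'
```

```text
clock: 48.0
tcp_pos: [0.5363, -0.141, 0.075]
tcp_rot: [[-0.991, 0.135, 0.001], [0.135, 0.991, -0.002], [-0.001, -0.002, -1.0]]
force: [-1.9, -6.4, -7.7]
width: 0.0336
gripper_force: 62.4
```

```bash
python3 -m inch '[[[0,0,-0.003,0,0,0],[0,0,-0.006,0,0,0],[0,0,-0.007,0,0,0],[0,0,-0.007,0,0,0]]]'
python3 -m inch '[[[0,0,0,0,0,0],[0,0,0,0,0,0],[0,0,0,0,0,0],[0,0,0,0,0,0],[0,0,0,0,0,0]]]' 1
python3 -m inch '[[[0,0,0.05,0,0,0],[0,0,0.1,0,0,0],[0,0,0.13,0,0,0],[-0.01,-0.045,0.13,0,0,0],[-0.02,-0.09,0.13,0,0,0],[-0.035,-0.13,0.13,0,0,0],[-0.05,-0.17,0.1,0,0,0],[-0.056,-0.2035,0.06,0,0,0],[-0.056,-0.2035,0.02,0,0,0],[-0.056,-0.2035,0.02,0,0,0]]]' -1
python3 -m inch '[[[0,0,0,0,0,0],[0,0,0,0,0,0]]]'
```

```text
clock: 48.4
tcp_pos: [0.5365, -0.1411, 0.0684]
tcp_rot: [[-0.991, 0.135, 0.001], [0.135, 0.991, -0.002], [-0.002, -0.002, -1.0]]
force: [-2.1, -6.1, -5.7]
width: 0.034
gripper_force: 62.2
clock: 48.9
tcp_pos: [0.5361, -0.14, 0.0681]
tcp_rot: [[-0.991, 0.135, 0.001], [0.135, 0.991, -0.0], [-0.001, -0.0, -1.0]]
force: [0.0, -0.4, -0.7]
width: 0.0858
gripper_force: 0.0
clock: 49.9
tcp_pos: [0.4756, -0.3411, 0.0813]
tcp_rot: [[-0.99, 0.137, -0.008], [0.137, 0.99, 0.009], [0.009, 0.008, -1.0]]
force: [-1.0, 2.2, 0.4]
width: -0.0001
gripper_force: 0.0
clock: 50.1
tcp_pos: [0.4813, -0.344, 0.0902]
tcp_rot: [[-0.991, 0.134, 0.003], [0.134, 0.991, -0.003], [-0.003, -0.002, -1.0]]
force: [0.3, -0.1, 0.7]
width: 0.0004
gripper_force: 0.0
```

```bash
python3 -m inch '[[[0,0,-0.012,0,0,0],[0,0,-0.02,0,0,0],[0,0,-0.028,0,0,0],[0,0,-0.036,0,0,0],[0,0,-0.044,0,0,0],[0,0,-0.048,0,0,0],[0,0,-0.051,0,0,0],[0,0,-0.051,0,0,0],[0,0,-0.051,0,0,0]]]'
```

```text
clock: 51.0
tcp_pos: [0.4794, -0.3447, 0.0405]
tcp_rot: [[-0.991, 0.134, -0.001], [0.134, 0.991, -0.002], [0.001, -0.002, -1.0]]
force: [-14.3, 4.7, 28.9]
width: -0.0001
gripper_force: 14.3
```

```bash
python3 -m inch '[[[0,0,-0.001,0,0,0],[0,0,-0.001,0,0,0],[0,0,-0.001,0,0,0],[0,0,-0.001,0,0,0],[0,0,-0.001,0,0,0],[0,0,-0.001,0,0,0],[0,0,-0.001,0,0,0],[0,0,-0.001,0,0,0],[0,0,-0.001,0,0,0],[0,0,-0.001,0,0,0]]]'
python3 -m inch '[[[0,0,0,0,0,0],[0,0,0,0,0,0],[0,0,0,0,0,0],[0,0,0,0,0,0],[0,0,0,0,0,0],[0,0,0,0,0,0],[0,0,0,0,0,0],[0,0,0,0,0,0],[0,0,0,0,0,0],[0,0,0,0,0,0]]]'
python3 -m inch '[[[0,0,0,0,0,0],[0,0,0,0,0,0],[0,0,0,0,0,0],[0,0,0,0,0,0],[0,0,0.01,0,0,0],[0,0,0.025,0,0,0],[0,0,0.045,0,0,0],[0,0,0.095,0,0,0],[0,0,0.145,0,0,0],[0,0,0.16,0,0,0]]]'
python3 -m inch '[[[0.005,0.045,0,0,0,0],[0.015,0.09,0,0,0,0],[0.03,0.13,0,0,0,0],[0.045,0.17,0,0,0,0],[0.0555,0.203,0,0,0,0],[0.0555,0.203,0,0,0,0],[0.0555,0.203,0,0,0,0],[0.0555,0.203,0,0,0,0]]]' 1
```

```text
clock: 52.0
tcp_pos: [0.4794, -0.3448, 0.0403]
tcp_rot: [[-0.991, 0.134, -0.002], [0.134, 0.991, -0.002], [0.001, -0.003, -1.0]]
force: [-16.0, 5.6, 35.7]
width: 0.0
gripper_force: 17.4
clock: 53.0
tcp_pos: [0.4794, -0.3448, 0.0403]
tcp_rot: [[-0.991, 0.134, -0.002], [0.134, 0.991, -0.002], [0.001, -0.003, -1.0]]
force: [-15.8, 6.7, 35.8]
width: 0.0002
gripper_force: 17.4
clock: 54.0
tcp_pos: [0.4822, -0.3454, 0.2021]
tcp_rot: [[-0.991, 0.134, 0.007], [0.134, 0.991, -0.007], [-0.008, -0.006, -1.0]]
force: [0.3, -0.6, 1.0]
width: -0.0001
gripper_force: 0.0
clock: 54.8
tcp_pos: [0.535, -0.1411, 0.1954]
tcp_rot: [[-0.991, 0.135, -0.001], [0.135, 0.991, -0.0], [0.0, -0.0, -1.0]]
force: [0.0, -0.3, -0.4]
width: 0.0853
gripper_force: 0.0
```

```bash
python3 -m inch '[[[0.0015,0,-0.04,0,0,0],[0.0015,0,-0.08,0,0,0],[0.0015,0,-0.11,0,0,0],[0.0015,0,-0.129,0,0,0],[0.0015,0,-0.129,0,0,0],[0.0015,0,-0.129,0,0,0]]]'
python3 -m inch '[[[0,0,0,0,0,0],[0,0,0,0,0,0],[0,0,0,0,0,0],[0,0,0,0,0,0],[0,0,0,0,0,0],[0,0,0,0,0,0],[0,0,0,0,0,0],[0,0,0,0,0,0],[0,0,0,0,0,0]]]' -1 60
python3 -m inch '[[[0,0,0.004,0,0,0],[0,0,0.008,0,0,0],[0,0,0.012,0,0,0],[0,0,0.015,0,0,0],[0,0,0.015,0,0,0],[0,0,0.015,0,0,0]]]' -1 60
```

```text
clock: 55.4
tcp_pos: [0.5367, -0.1417, 0.0669]
tcp_rot: [[-0.991, 0.137, -0.0], [0.137, 0.991, 0.0], [0.0, -0.0, -1.0]]
force: [-0.4, -0.7, 0.1]
width: 0.0855
gripper_force: 0.0
clock: 56.3
tcp_pos: [0.5376, -0.1415, 0.0681]
tcp_rot: [[-0.991, 0.135, 0.002], [0.135, 0.991, -0.002], [-0.002, -0.002, -1.0]]
force: [-2.3, -2.6, 5.6]
width: 0.0346
gripper_force: 58.6
clock: 56.9
tcp_pos: [0.5358, -0.1405, 0.081]
tcp_rot: [[-0.991, 0.135, -0.002], [0.135, 0.991, 0.0], [0.002, 0.0, -1.0]]
force: [-2.1, -4.7, -8.7]
width: 0.0346
gripper_force: 61.3
```

```bash
python3 -m inch '[[[0.011,-0.0041,0.001,0,0,0],[0.0224,-0.0073,0.001,0,0,0],[0.034,-0.0094,0.001,0,0,0],[0.0457,-0.0105,0.001,0,0,0],[0.0575,-0.0106,0.001,0,0,0],[0.0692,-0.0097,0.001,0,0,0],[0.0808,-0.0077,0.001,0,0,0],[0.0922,-0.0048,0.001,0,0,0],[0.1033,-0.0008,0.001,0,0,0],[0.114,0.0041,0.001,0,0,0]]]'
python3 -m inch '[[[0.0103,0.0058,0,0,0,0],[0.02,0.0125,0,0,0,0],[0.02,0.0125,0,0,0,0],[0.02,0.0125,0,0,0,0]]]'
```

```text
clock: 57.9
tcp_pos: [0.6509, -0.1373, 0.0818]
tcp_rot: [[-0.991, 0.135, -0.001], [0.135, 0.991, -0.001], [0.0, -0.001, -1.0]]
force: [0.7, -5.7, -8.9]
width: 0.0344
gripper_force: 61.4
clock: 58.3
tcp_pos: [0.6717, -0.1241, 0.0821]
tcp_rot: [[-0.991, 0.135, 0.002], [0.135, 0.991, -0.001], [-0.002, -0.0, -1.0]]
force: [4.2, -5.1, -9.2]
width: 0.0345
gripper_force: 61.5
```

```bash
python3 -m inch '[[[-0.0007,-0.0006,0,0,0,0],[-0.0007,-0.0006,-0.003,0,0,0],[-0.0007,-0.0006,-0.005,0,0,0],[-0.0007,-0.0006,-0.007,0,0,0],[-0.0007,-0.0006,-0.007,0,0,0]]]'
```

```text
clock: 58.8
tcp_pos: [0.6707, -0.125, 0.0752]
tcp_rot: [[-0.991, 0.135, 0.001], [0.135, 0.991, -0.001], [-0.002, -0.0, -1.0]]
force: [4.5, -4.4, -7.5]
width: 0.0344
gripper_force: 61.3
```

```bash
python3 -m inch '[[[0,0,-0.003,0,0,0],[0,0,-0.006,0,0,0],[0,0,-0.007,0,0,0],[0,0,-0.007,0,0,0]]]'
python3 -m inch '[[[0,0,0,0,0,0],[0,0,0,0,0,0],[0,0,0,0,0,0],[0,0,0,0,0,0],[0,0,0,0,0,0]]]' 1
python3 -m inch '[[[0,0,0.04,0,0,0],[0,0,0.08,0,0,0],[0,0,0.12,0,0,0],[-0.03,-0.035,0.12,0,0,0],[-0.06,-0.07,0.12,0,0,0],[-0.09,-0.105,0.12,0,0,0],[-0.12,-0.14,0.12,0,0,0],[-0.15,-0.175,0.12,0,0,0],[-0.18,-0.21,0.1,0,0,0],[-0.19,-0.2195,0.06,0,0,0]]]' -1
python3 -m inch '[[[0,0,-0.02,0,0,0],[0,0,-0.02,0,0,0],[0,0,-0.02,0,0,0],[0,0,-0.02,0,0,0]]]'
```

```text
clock: 59.2
tcp_pos: [0.6709, -0.125, 0.0687]
tcp_rot: [[-0.991, 0.135, 0.002], [0.135, 0.991, -0.001], [-0.002, -0.0, -1.0]]
force: [3.3, -4.5, -5.3]
width: 0.0341
gripper_force: 61.1
clock: 59.7
tcp_pos: [0.6702, -0.1243, 0.069]
tcp_rot: [[-0.991, 0.135, 0.0], [0.135, 0.991, 0.0], [-0.0, 0.0, -1.0]]
force: [-0.4, -0.7, -0.3]
width: 0.0852
gripper_force: 0.0
clock: 60.7
tcp_pos: [0.4797, -0.3497, 0.1322]
tcp_rot: [[-0.99, 0.138, 0.005], [0.138, 0.99, -0.008], [-0.006, -0.007, -1.0]]
force: [1.0, -0.4, -0.7]
width: -0.0001
gripper_force: 0.0
clock: 61.1
tcp_pos: [0.4814, -0.3446, 0.1106]
tcp_rot: [[-0.991, 0.134, 0.002], [0.134, 0.991, -0.002], [-0.002, -0.002, -1.0]]
force: [-0.4, 0.2, -0.1]
width: -0.0
gripper_force: 0.0
```

```bash
python3 -m inch '[[[-0.001,0,-0.02,0,0,0],[-0.001,0,-0.035,0,0,0],[-0.001,0,-0.045,0,0,0],[-0.001,0,-0.053,0,0,0],[-0.001,0,-0.06,0,0,0],[-0.001,0,-0.066,0,0,0],[-0.001,0,-0.072,0,0,0],[-0.001,0,-0.072,0,0,0],[-0.001,0,-0.072,0,0,0]]]'
```

```text
clock: 62.0
tcp_pos: [0.479, -0.3451, 0.0405]
tcp_rot: [[-0.991, 0.134, -0.001], [0.134, 0.991, -0.002], [0.001, -0.002, -1.0]]
force: [-12.8, 5.6, 28.9]
width: -0.0003
gripper_force: 13.9
```

```bash
python3 -m inch '[[[0,0,-0.001,0,0,0],[0,0,-0.001,0,0,0],[0,0,-0.001,0,0,0],[0,0,-0.001,0,0,0],[0,0,-0.001,0,0,0],[0,0,-0.001,0,0,0],[0,0,-0.001,0,0,0],[0,0,-0.001,0,0,0],[0,0,-0.001,0,0,0],[0,0,-0.001,0,0,0]]]'
python3 -m inch '[[[0,0,0,0,0,0],[0,0,0,0,0,0],[0,0,0,0,0,0],[0,0,0,0,0,0],[0,0,0,0,0,0],[0,0,0,0,0,0],[0,0,0,0,0,0],[0,0,0,0,0,0],[0,0,0,0,0,0],[0,0,0,0,0,0]]]'
python3 -m inch '[[[0,0,0,0,0,0],[0,0,0,0,0,0],[0,0,0,0,0,0],[0,0,0,0,0,0],[0,0,0.01,0,0,0],[0,0,0.025,0,0,0],[0,0,0.045,0,0,0],[0,0,0.095,0,0,0],[0,0,0.145,0,0,0],[0,0,0.18,0,0,0]]]'
python3 -m inch '[[[-0.02,0,0.02,0,0,0],[-0.04,0,0.02,0,0,0],[-0.04,0,0.02,0,0,0],[-0.04,0,0.02,0,0,0],[-0.04,0,0.02,0,0,0]]]'
python3 - <<'E'
from h import *
f=viewer.grab_frame("top"); im=f["frame"].astype(int); b,g,rr=im[...,0],im[...,1],im[...,2]
C=np.array([.589,-.0165])
n,l,st,c=cv2.connectedComponentsWithStats(((b-g>40)&(b-rr>40)).astype(np.uint8))
for i in range(1,n):
    if st[i,4]>15 and 300<c[i][0]<430: 
        p=onz(f,*c[i],.144); d=p-C; print("blue",c[i],p,np.hypot(*d),np.degrees(np.arctan2(d[1],d[0])))
m=(im.max(2)<45).astype(np.uint8); n,l,st,c=cv2.connectedComponentsWithStats(m)
u=pix(f,[[.6705,-.125,.110],[.6705,-.125,.121]]);print("knob expected",u)
for i in range(1,n):
    if st[i,4]>20 and np.hypot(*(c[i]-u[0]))<15: print(st[i],c[i],onz(f,*c[i],.110))
E
```

```text
clock: 63.0
tcp_pos: [0.479, -0.3452, 0.0403]
tcp_rot: [[-0.991, 0.134, -0.001], [0.134, 0.991, -0.002], [0.001, -0.002, -1.0]]
force: [-14.1, 6.6, 34.6]
width: 0.0
gripper_force: 17.0
clock: 64.0
tcp_pos: [0.479, -0.3452, 0.0403]
tcp_rot: [[-0.991, 0.134, -0.001], [0.134, 0.991, -0.002], [0.001, -0.002, -1.0]]
force: [-14.7, 7.4, 35.2]
width: -0.0001
gripper_force: 17.0
clock: 65.0
tcp_pos: [0.4802, -0.3446, 0.2197]
tcp_rot: [[-0.991, 0.134, 0.003], [0.134, 0.991, -0.003], [-0.003, -0.003, -1.0]]
force: [0.9, 0.7, 0.1]
width: 0.0001
gripper_force: 0.0
clock: 65.5
tcp_pos: [0.4395, -0.3438, 0.2352]
tcp_rot: [[-0.991, 0.135, -0.0], [0.135, 0.991, 0.001], [0.0, 0.001, -1.0]]
force: [-0.0, 0.5, 0.2]
width: -0.0
gripper_force: 0.0
blue [412.07798165 102.36697248] [ 0.83590328 -0.17244057] 0.29202515390546707 -32.2759181125154
blue [348.91666667 162.42857143] [0.61962578 0.06519285] 0.08724482788959763 69.44951023769029
blue [404.68 230.04] [ 0.37443752 -0.11646376] 0.23670616740699768 -155.01938654987995
knob expected [[400.00602701 149.53548574]
 [400.55908485 148.69903238]]
```

```bash
python3 -c "
from rig import r;print(r.sign_off())"
```

```text
the job is handed in; nothing more can be done
None
```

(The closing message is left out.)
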